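Clamp the glass trap onto the vacuum port

ROBOT

A 6-joint arm with a two-finger parallel gripper is mounted at the origin on the work surface. World frame = base frame: x ahead of the robot, y to its left, z up, the work surface at z = 0. Lengths are in m, angles in rad, forces in N, time in s.
With the tool pointing down it reaches from about 0.4 to 0.825 m from the base axis. Payload 7 kg.
Tool frame: the origin (TCP) lies midway between the tips of the shut fingers; the grasp point (between the pads) lies 19 mm behind it; z points along the fingers, y is the direction in which the jaws open and shut (so a half turn about z gives the same grasp; the last joint's range is limited). The gripper opens to 88 mm and grips with 3 to 60 N. Pads are 19 mm wide; open, the fingers measure 130 mm over their backs; the gripper's body (78 mm by 193 mm) begins 47 mm behind the grasp point.
Start: joints at [-0.999, 0.359, 0.012, 0, -1.224, -0.288], TCP at [0.189, -0.648, 0.199] pointing down, gripper open.
Joint ranges: [-3.07, 3.07], [-1.43, 2.12], [-1.02, 1.25], [-3.03, 1.67], [-3.05, -0], [-3.03, 3.03]. Speed limits (rad/s): [2.39, 2.39, 3.01, 3.14, 3.14, 3.14].

INTERFACE

Orientations are given as [roll, pitch, yaw] about the fixed x, y, z axes, in that order (R = Rz(yaw) Ry(pitch) Rx(roll)).
In Python, from workcell import manip gives the robot as it stands.
- The arm moves only by the shell command python3 -m crank 'ROWS' [FORCE]. ROWS is JSON, a list that holds one entry, the list of rows, each a list of 7 numbers: the shift along the tool's x, y, z in units of 60 mm (1.0 is 60 mm), then the turn, a rotation vector about the tool's x, y, z in rad, then the finger opening in mm, from 0 to 87.6. In form: [[[x, y, z, rx, ry, rz, grip], ...]]. A call has 1 to 5 rows; each row is the pose to reach, as a shift and turn from the pose commanded when the call began, along the tool's axes at that moment; what a row does not reach only later rows make up. A row lasts 1/8 s, in which the tool goes at most 62.5 mm and 10.7 degrees, less where a joint would pass 70% of its speed; a pose out of reach is approached as far as the arm can. A call with a gripper value outside its range is refused whole. The fingers move at their own pace and stop on an object; FORCE is the grip in N (left out, the last holds). Time passes only in rows, so rows that repeat a pose let the fingers close. It gives the time, the measured TCP pose, the force and the opening at its end, in the units of the state.
- manip.state(): the state, without advancing time (a new reading comes with each control period).
- manip.get_image(name): name is "scene" or "top"; returns a dict with "img" (480x640x3 uint8, red, green, blue), "range_z" (480x640 float32, m along the optical axis (not along the pixel's ray), 0 where there is no reading), "mtx" (3x3 intrinsics, pixels), "R" (3x3) and "t" (3): a world point X has camera coordinates R X + t. Camera axes: x right, y down, z forward; pixel columns grow to the right and rows downward; lengths in m; the calibration is good to about 2 mm. A picture is of the moment at which its call begins.
- manip.hand_in(): hands the job in, once; it reports no verdict.
The state is a dict: "clock": time; "joint_pos": joint angles; "joint_velocities": joint speeds; "joint_efforts": joint torques, N m; "tool_pos": TCP position; "tool_rot": TCP orientation; "wrist_force": force on the tool from outside, world axes, zero at the start; "ft_torque": the same for the moment, N m; "grip_width": finger opening in m.
Only numpy, scipy, OpenCV 4.12 (cv2) and the standard library are available. Lean on these libraries where they do the work, as an engineer would, in place of code of your own. Each camera call takes 0.05 s, during which the arm holds its last target.

TASK

Clamp the loose flanged glass trap onto the vacuum port: swing the ring half in by its blue post until it bears on the rubber pad, pressed with 4 to 12 newtons for a moment, and leave it there. Then swing the hook latch round by its red post so that it draws the ring shut, until its tail bears on the rubber-tipped stop on the yellow post, pressed with 6 to 20 newtons for a moment, and let go. Keep the trap standing and leave the other bench things where they are.

Things in the scene. Friction and masses are not known exactly. Their poses are not given: they have to be found in the camera images.
- port: Fixed white vacuum box, 160 x 180 x 60 mm, with a steel tube whose flange (60 mm across, top at z 104 mm) carries the trap. Origin: on the bench, on the tube's axis; z up. The fixed half of the aluminium clamp ring lies on its +x side. Ring: z 94 to 117 mm, inner radius 31.5, outer 38.5, top lips in to radius 27. The latch lies above it, z 119 to 131.
- ring (a joint): Ring hinge, rad. 0 = shut; grows as the free end opens to the port's -x side (from above it closes counter-clockwise). Friction, about 0.1 N m, holds it where left; sliding the trap into line takes about 2 N more. Its lug, 93 mm from the hinge, meets the rubber pad somewhere from 0.02 to 0.1, then meets 7 N per mm. Left bearing on the pad, the hook can catch its brass pin and draw it to about 0.
- ring_grip (a point): Point on the axis of the blue upright post on the swinging ring, 15 mm below its top. Post 14 mm across, free from z 113 to 160 mm, 86 mm from the hinge axis. To hold or push.
- latch (a joint): Latch pivot, rad. 0 = about home; grows as it opens (from above it closes clockwise). From 0.75 or less its hook draws the ring's brass pin in against 15 to 60 N of pad force: 3 to 12 N at the red post, most near 0.4, falling to 2 to 5 N below 0.1 (over centre). Then its tail meets the stop, anywhere from -0.11 to +0.11. It stays where it is left, also once home.
- latch_grip (a point): Point on the axis of the red upright post on the latch, 17 mm below its top. Post 14 mm across, free from z 131 to 167 mm, 67 mm from the latch's pivot axis. To hold or push.
- latch_tail (a point): Middle of the face of the latch's tail that meets the stop, 45 mm from the pivot; the point's frame turns with the latch, its -y axis points out of that face, towards the stop as the latch comes home.
- pad: Black rubber pad (14 mm wide, 18 mm high) on a short set screw between the free ends of the ring halves. Origin: where its face, which looks to the port's -x, is on average; the screw sets the true face up to 3 mm nearer or farther along x, differently at every start, so it must be felt.
- stop: Yellow post with a black rubber tip 10 mm across on a set screw, beside the latch's tail. Origin: where the tip's face, which looks to the port's +y, is on average; the screw sets it up to 4.5 mm nearer or farther along y, differently at every start, so it must be felt. The rubber gives 1 mm under 15 N.
- cap: The loose flanged glass trap, upper flanged end: steel flange 60 mm across, 6 mm thick, neck 36 mm, green glass bulb 42 mm across, 48 mm high in all, about 0.35 kg. Stands on the port's flange, 4 to 6 mm off its axis on the side of the swinging ring, which slides it into line as it closes. Origin: centre of its underside.
- tip_box: Bystander: clear pipette-tip box with pink top, 122 x 82 x 72 mm. Origin: centre of underside.
- reagent: Bystander: glass bottle with blue cap, 68 mm across, 160 mm high. Origin: centre of underside.
- cool_block: Bystander: orange cooling block, 100 x 70 x 40 mm. Origin: centre of underside.
- ring_hinge (a point): On the vertical hinge axis of the swinging ring half, at its top (dark round pin); fixed to the port at x 0, y +44 mm.
- latch_pivot (a point): On the vertical pivot axis of the latch, at its top (dark round hub); fixed to the port at x +22, y -52 mm.
There are look-alikes about, which are no part of the job. Leave any brown or turquoise look-alike of the cap alone.

How it is judged:
By the outcome, as a careful person would: the job done as asked, in the order asked, and still so for the second after the job is handed in, with the robot touching nothing.
It also fails if it takes over 72 s, if anything falls off the work surface, if the arm or the gripper's body presses on something with over 40 N, if the wrist force passes 120 N, or if a joint passes its speed limit or range.

## Working session

There is one attempt and no reset: what is moved stays moved. The work goes in short steps, Python scripts to look and compute and a shell command to move; the robot and the scene stay as the last step left them, time stands still between calls to the robot, and variables do not carry over. Pictures are saved under pics/ and viewed, and the job is handed in when it is done.

```bash
ls; mkdir -p pics
python3 - <<'E'
from workcell import manip
import cv2
print(manip.state())
for n in("scene","top"):
    d=manip.get_image(n); cv2.imwrite(f"pics/{n}0.png",d["img"][:,:,::-1]); print(n,d["mtx"],d["R"],d["t"])
    import numpy as np; np.savez(f"{n}0.npz",**d)
E
```

```text
pics
{'clock': 0.0, 'joint_pos': array([-9.98900375e-01,  3.59377337e-01,  1.10709032e-02, -3.83729592e-04,
       -1.22412111e+00, -2.88122150e-01]), 'joint_velocities': array([ 2.03903956e-03,  3.02218827e-05,  2.92880283e-03,  5.29139099e-05,
       -5.60986476e-04,  1.02325642e-03]), 'joint_efforts': array([-1.33384838e-04, -5.82720816e+01,  2.93060714e+01,  6.99717432e+00,
        6.96364456e-03, -1.15057460e-04]), 'tool_pos': array([ 0.18882932, -0.64748376,  0.19852811]), 'tool_rot': array([ 3.13992616e+00, -1.17701175e-04, -2.85794943e+00]), 'wrist_force': array([-0.14063466,  0.42158696,  0.07969955]), 'ft_torque': array([0.05217453, 0.00356538, 0.00075621]), 'grip_width': 0.08754651805229474}
scene [[478.32516446   0.         315.46510772]
 [  0.         478.32516446 243.03015611]
 [  0.           0.           1.        ]] [[ 0.17157056  0.98509715  0.01213016]
 [ 0.63254489 -0.10071164 -0.767948  ]
 [-0.75528174  0.13943014 -0.64039733]] [-0.09561614 -0.29218867  1.53005965]
top [[499.32328021   0.         316.0357881 ]
 [  0.         499.32328021 233.67415395]
 [  0.           0.           1.        ]] [[ 0.02383132 -0.99968952 -0.00727538]
 [-0.99185274 -0.02273228 -0.12534509]
 [ 0.12514079  0.01020325 -0.99208653]] [-0.01269737  0.62367053  1.22512463]
```

View pics/scene0.png

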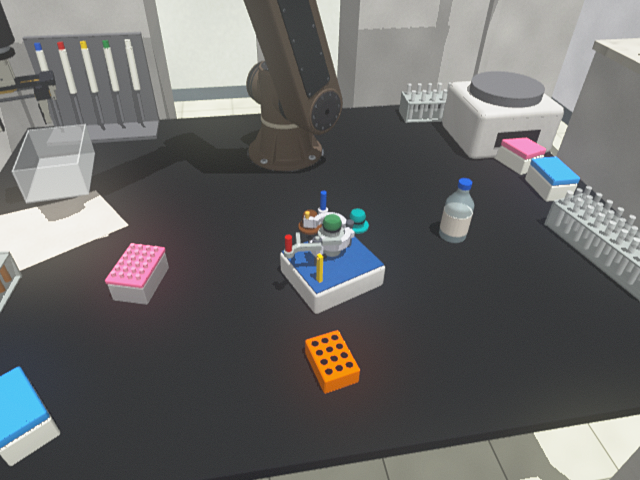

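View pics/top0.png

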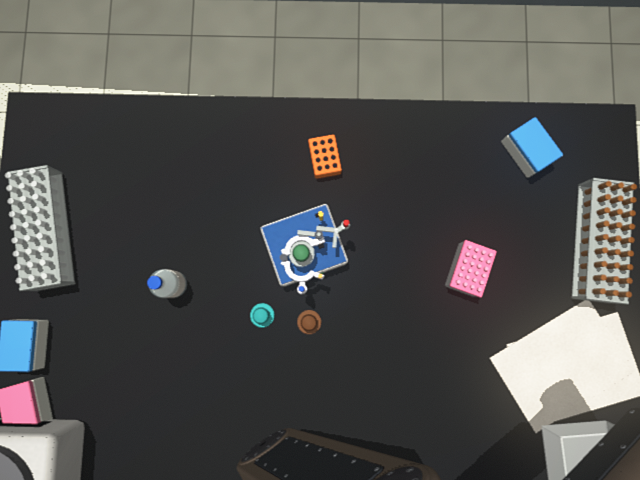

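Run:
```python
import cv2
a=cv2.imread("pics/top0.png")[190:340,235:365]; cv2.imwrite("pics/topc.png",cv2.resize(a,None,fx=4.6,fy=4,interpolation=2) if 0 else cv2.resize(a,(520,600),interpolation=2))
a=cv2.imread("pics/scene0.png")[180:315,270:400]; cv2.imwrite("pics/scc.png",cv2.resize(a,None,fx=4.4,fy=4.4,interpolation=2))
```

```text
(no output)
```

View pics/topc.png

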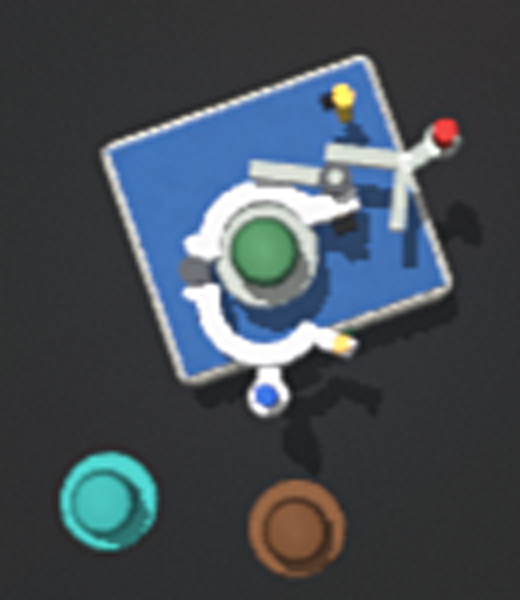

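View pics/scc.png

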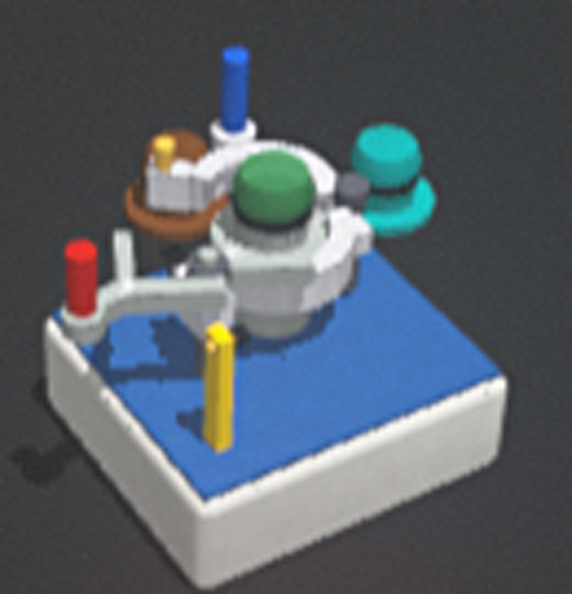

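The crop (4× from (235,190)) shows the blue post top at top-image pixel (301.5,289), with the red post at (346.5,223) and the yellow stop post at (321,214). The hinge is at (284,257.5), the pivot at (319,234.5) and the green cap at (301,252.5).

Things I could mistake for the cap are the turquoise one (262,315) and the brown one (309,322). Both stand on the bench, so the green-bulbed one on the port is the right one. The blue post could be confused with the blue bottle cap (155,283) or the blue boxes. I choose the upright post on the ring arm.

```bash
cat > h.py <<'E'
import numpy as np, cv2
from scipy.optimize import least_squares
def ray(d,u,v,z):
    K,R,t=d["mtx"],d["R"],d["t"]
    r=R.T@np.linalg.solve(K,[u,v,1.]); c=-R.T@t
    return c+r*(z-c[2])/r[2]
def proj(d,X):
    p=d["R"]@np.asarray(X,float)+d["t"]; q=d["mtx"]@p; return q[:2]/q[2]
E
python3 - <<'E'
from h import *
T=dict(np.load("top0.npz"));S=dict(np.load("scene0.npz"))
tc=lambda x,y:(235+x/4,190+y/4)
sc=lambda x,y:(270+x/4.4,180+y/4.4)
def P(n,x,y,z,d=T,f=tc):
    u,v=f(x,y); r=d["range_z"][int(round(v))-1:int(round(v))+2,int(round(u))-1:int(round(u))+2]
    p=ray(d,u,v,z); m=np.median(r); q=d["R"].T@(np.linalg.solve(d["mtx"],[u,v,1.])*m-d["t"])
    print(n,p.round(4),"depth:",q.round(4)); return p
c=[P("c",*k,.06) for k in[(105,150),(365,57),(452,288),(183,382)]]
b=P("blue",266,396,.160); r=P("red",446,131,.167)
h=P("hinge",195,270,.117); p=P("pivot",336,178,.133); cap=P("cap",264,250,.152)
P("yel",344,94,.15)
P("pin",343,343,.13)
b2=P("blueS",236,54,.160,S,sc); r2=P("redS",81,248,.167,S,sc); P("capS",274,180,.15,S,sc)
P("yelS",221,333,.13,S,sc);P("hingeS",352,180,.117,S,sc);P("pivS",207,258,.133,S,sc)
P("c",205,500,.06,S,sc);P("c",500,382,.06,S,sc)
ctr=np.mean(c,0)
e=(c[0]-c[1]+c[3]-c[2]); yaw=np.arctan2(e[1],e[0])-np.pi/2
print("ctr",ctr,"yaw",yaw, "hinge-pivot dir",np.arctan2(*(h-p)[[1,0]])-np.arctan2(96,-22), np.linalg.norm((h-p)[:2]))
for Y in (yaw,):
    R=np.array([[np.cos(Y),-np.sin(Y)],[np.sin(Y),np.cos(Y)]])
    o=((h[:2]-R@[0,.044])+(p[:2]-R@[.022,-.052]))/2
    print("o",o,h[:2]-R@[0,.044],p[:2]-R@[.022,-.052], "boxctr in port",R.T@(ctr[:2]-o))
    for n,q in dict(b=b,b2=b2,r=r,r2=r2,cap=cap,pivot=p,hinge=h).items(): print(n,(R.T@(q[:2]-o)).round(4))
E
```

```text
c [0.6336 0.1388 0.06  ] depth: [0.634  0.1391 0.0569]
c [ 0.6961 -0.0222  0.06  ] depth: [ 0.6963 -0.0222  0.0594]
c [ 0.5524 -0.079   0.06  ] depth: [ 0.5565 -0.0822  0.0019]
c [0.4908 0.0854 0.06  ] depth: [0.492  0.09   0.0009]
blue [0.482  0.0304 0.16  ] depth: [0.482  0.0305 0.1597]
red [ 0.6344 -0.0683  0.167 ] depth: [ 0.6344 -0.0683  0.1669]
hinge [0.5555 0.076  0.117 ] depth: [0.5548 0.0753 0.1265]
pivot [ 0.6102 -0.0061  0.133 ] depth: [ 0.6096 -0.0061  0.1379]
cap [0.5653 0.0342 0.152 ] depth: [0.5653 0.0342 0.1516]
yel [ 0.6572 -0.0096  0.15  ] depth: [ 0.6603 -0.0096  0.132 ]
pin [ 0.5141 -0.0124  0.13  ] depth: [ 0.514  -0.0123  0.1317]
blueS [0.4818 0.0297 0.16  ] depth: [0.481  0.0299 0.1595]
redS [ 0.6331 -0.069   0.167 ] depth: [ 0.632  -0.0688  0.1662]
capS [0.5756 0.0308 0.15  ] depth: [0.5755 0.0308 0.15  ]
yelS [ 0.6579 -0.0095  0.13  ] depth: [ 0.6604 -0.01    0.1322]
hingeS [0.5392 0.0793 0.117 ] depth: [0.5529 0.0755 0.1278]
pivS [ 0.608  -0.0072  0.133 ] depth: [ 0.6111 -0.0078  0.1356]
c [ 0.6927 -0.022   0.06  ] depth: [ 0.6929 -0.022   0.0601]
c [0.6371 0.1343 0.06  ] depth: [0.6326 0.136  0.0556]
ctr [0.59322763 0.03073915 0.06      ] yaw 0.3648847373892017 hinge-pivot dir 0.36232583817907593 0.09857057605976698
o [0.57114927 0.03476202] [0.57123132 0.03486614] [0.57106721 0.03465791] boxctr in port [ 0.01918931 -0.01163651]
b [-0.0848  0.0278]
b2 [-0.0853  0.0272]
r [ 0.0223 -0.1188]
r2 [ 0.0208 -0.119 ]
cap [-0.0057  0.0015]
pivot [ 0.0219 -0.0521]
hinge [0.0001 0.0441]
```

```bash
cat >> h.py <<'E'
from workcell import manip
from scipy.spatial.transform import Rotation as Ro
O=np.array([.5711,.0348]);YAW=.364
RP=np.array([[np.cos(YAW),-np.sin(YAW)],[np.sin(YAW),np.cos(YAW)]])
w2p=lambda q:RP.T@(np.asarray(q)[:2]-O)
p2w=lambda q:O+RP@np.asarray(q)
def row(x,y,z,yaw):
    s=manip.state(); R=Ro.from_euler("xyz",s["tool_rot"]); 
    d=R.inv().apply(np.array([x,y,z])-s["tool_pos"])/.06
    rv=(R.inv()*Ro.from_euler("xyz",[np.pi,0,yaw])).as_rotvec()
    return np.r_[d,rv].round(3)
def st():
    s=manip.state(); f=s["wrist_force"]
    print("t",round(s["clock"],2),"tcp",s["tool_pos"].round(4),"yaw",s["tool_rot"][2].round(3),"F",f.round(2),"port tcp",w2p(s["tool_pos"]).round(4),"Fport",(RP.T@f[:2]).round(2),"g",s["grip_width"].round(4))
E
python3 -c "
from h import *
print(row(.468,.053,.199,2.12))"
```

```text
[-7.735e+00  9.907e+00  8.000e-03  1.000e-03 -1.000e-03  1.305e+00]
```

```bash
python3 -m crank '[[[-3.1,4,0,0,0,0.5,0],[-3.1,4,0,0,0,0.5,0],[-3.1,4,0,0,0,0.5,0],[-3.1,4,0,0,0,0.5,0],[-3.1,4,0,0,0,0.5,0]]]'; python3 -c "
from h import *
st();print(row(.468,.053,.199,2.12))"
```

```text
clock: 0.72
tool_pos: [0.3005, -0.3635, 0.1993]
tool_rot: [3.141, 0.0, 2.925]
wrist_force: [2.1, -0.0, 0.2]
grip_width: 0.0434Traceback (most recent call last):
  File "<string>", line 3, in <module>
    st();print(row(.468,.053,.199,2.12))
    ~~^^
  File "h.py", line 22, in st
    print("t",round(s["clock"],2),"tcp",s["tool_pos"].round(4),"yaw",s["tool_rot"][2].round(3),"F",f.round(2),"port tcp",w2p(s["tool_pos"]).round(4),"Fport",(RP.T@f[:2]).round(2),"g",s["grip_width"].round(4))
                                                                                                                                                                                       ^^^^^^^^^^^^^^^^^^^^^
AttributeError: 'float' object has no attribute 'round'
```

```bash
sed -i 's/s\["grip_width"\].round(4)/round(s["grip_width"],4)/' h.py; python3 -c "
from h import *
st();print(row(.468,.053,.199,2.12))"
```

```text
t 0.72 tcp [ 0.3005 -0.3635  0.1993] yaw 2.925 F [ 2.05 -0.04  0.18] port tcp [-0.3946 -0.2759] Fport [ 1.9  -0.77] g 0.0434
[-1.237e+00  7.379e+00  7.000e-03  0.000e+00 -0.000e+00  8.050e-01]
```

```bash
python3 -m crank '[[[-0.65,4,0,0,0,0.5,0],[-0.65,4,0,0,0,0.5,0],[-0.65,4,0,0,0,0.5,0],[-0.65,4,0,0,0,0.5,0],[-0.65,4,0,0,0,0.5,0]]]'; python3 -c "
from h import *
st();print(row(.468,.053,.199,2.12))"
```

```text
clock: 1.35
tool_pos: [0.3904, -0.1371, 0.1995]
tool_rot: [3.141, 0.0, 2.427]
wrist_force: [0.1, -0.1, 0.7]
grip_width: 0.0009
t 1.35 tcp [ 0.3904 -0.1371  0.1995] yaw 2.427 F [ 0.07 -0.07  0.68] port tcp [-0.2301 -0.0963] Fport [ 0.04 -0.09] g 0.0009
[1.100e+00 3.241e+00 1.100e-02 1.000e-03 0.000e+00 3.070e-01]
```

```bash
python3 -m crank '[[[1.1,3.24,0,0,0,0.307,0],[1.1,3.24,0,0,0,0.307,0],[1.1,3.24,0,0,0,0.307,0],[1.1,3.24,0,0,0,0.307,0],[1.1,3.24,0,0,0,0.307,0]]]'; python3 -c "
from h import *
st();print(row(.468,.053,.135,2.12))
d=manip.get_image('top');cv2.imwrite('pics/t1.png',cv2.resize(d['img'][190:340,235:365,::-1],(520,600)))
d=manip.get_image('scene');cv2.imwrite('pics/s1.png',cv2.resize(d['img'][150:300,260:420,::-1],(640,600)))"
```

```text
clock: 1.98
tool_pos: [0.4751, 0.0376, 0.1983]
tool_rot: [3.14, -0.026, 2.139]
wrist_force: [-0.3, -0.2, -0.4]
grip_width: 0.0003
t 1.98 tcp [0.4751 0.0376 0.1983] yaw 2.139 F [-0.32 -0.21 -0.4 ] port tcp [-0.0887  0.0368] Fport [-0.37 -0.09] g 0.0003
[ 2.530e-01  3.700e-02  1.061e+00  1.000e-03 -2.600e-02  1.900e-02]
```

View pics/s1.png

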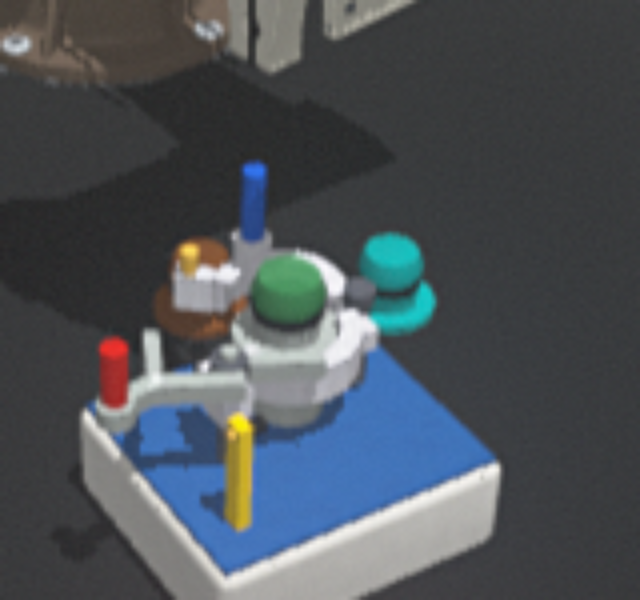

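```bash
python3 -c "
from h import *
st()
for n in('top','scene'):
  d=manip.get_image(n);cv2.imwrite('pics/%s2.png'%n,d['img'][:,:,::-1]); print(proj(d,manip.state()['tool_pos']))
st()"
```

```text
t 2.08 tcp [0.4741 0.0361 0.1985] yaw 2.138 F [-0.51 -0.05  0.03] port tcp [-0.0902  0.0358] Fport [-0.5   0.14] g 0.0003
[298.29144551 292.33628452]
[326.10031402 175.28517853]
t 2.17 tcp [0.4741 0.0357 0.1989] yaw 2.137 F [-0.06  0.54  0.6 ] port tcp [-0.0903  0.0354] Fport [0.14 0.52] g 0.0004
```

View pics/scene2.png

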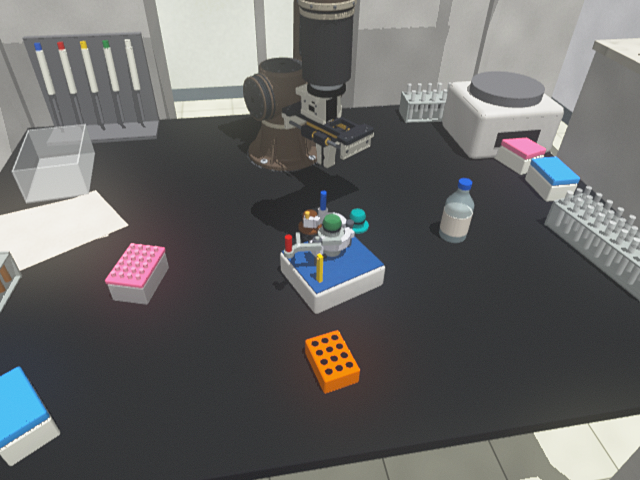

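View pics/top2.png

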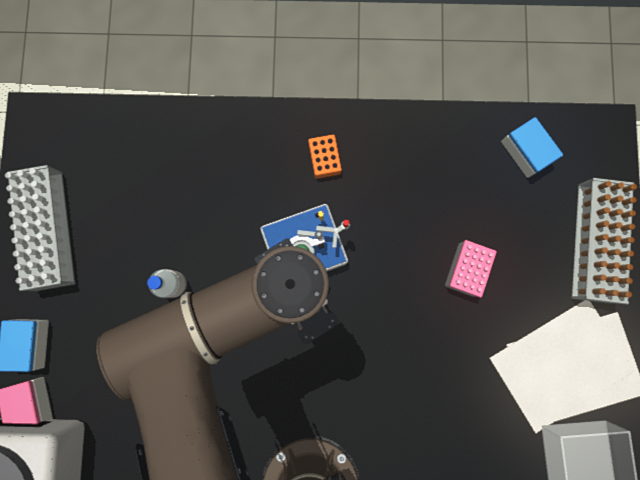

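```bash
python3 -c "
from h import *
st();print(manip.state()['joint_pos'].round(3),manip.state()['tool_rot']);print(row(.468,.053,.199,2.12))"
```

```text
t 2.17 tcp [0.4741 0.0357 0.1989] yaw 2.137 F [-0.06  0.54  0.6 ] port tcp [-0.0903  0.0354] Fport [0.14 0.52] g 0.0004
[ 0.466  0.032 -0.393 -0.028 -1.146 -3.03 ] [ 3.13898356 -0.02559978  2.137281  ]
[ 0.297  0.069  0.006  0.002 -0.026  0.017]
```

```bash
python3 -c "
from h import *
print(row(.461,.046,.199,2.5))"
```

```text
[ 0.261 -0.092  0.005  0.007 -0.025 -0.363]
```

```bash
python3 -m crank '[[[0.26,-0.09,0,0,-0.025,-0.363,0],[0.26,-0.09,0,0,-0.025,-0.363,0],[0.26,-0.09,0,0,-0.025,-0.363,0],[0.26,-0.09,0,0,-0.025,-0.363,0]]]'; python3 -c "
from h import *
st();print(row(.461,.046,.135,2.5),manip.state()['joint_pos'].round(2))"
```

```text
clock: 2.68
tool_pos: [0.4617, 0.0465, 0.1996]
tool_rot: [3.134, 0.002, 2.497]
wrist_force: [-0.2, 0.8, 0.7]
grip_width: 0.0005
t 2.67 tcp [0.4617 0.0465 0.1996] yaw 2.497 F [-0.18  0.8   0.74] port tcp [-0.0981  0.0499] Fport [0.12 0.81] g 0.0005
[ 0.006 -0.022  1.076  0.008  0.002 -0.003] [ 0.52 -0.   -0.44 -0.   -1.13 -2.74]
```

```bash
python3 -m crank '[[[0,0,0.5,0.008,0,0,0],[0,0,1.07,0.008,0,0,0],[0,0,1.07,0.008,0,0,0],[0,0,1.07,0.008,0,0,0]]]'
python3 - <<'E'
from h import *
st()
H=np.array([0,.044])
s=manip.state()
b=w2p([.482,.030])
a0=np.arctan2(-(b-H)[0],-(b-H)[1]); print("post angle",a0)
# targets: pusher centre behind post along n(yaw)
for da,yaw in [(0,2.5),(.1,2.5),(.2,2.55),(.3,2.65),(.4,2.7),(.5,2.75),(.55,2.8),(.6,2.8),(.65,2.84),(.7,2.84)]:
    a=a0-da; post=H+.086*np.array([-np.sin(a),-np.cos(a)]); pw=p2w(post)
    n=-np.array([np.cos(yaw),np.sin(yaw)]); c=pw-.0165*n
    print(da,yaw,"post",pw.round(4),"c",c.round(4),row(c[0],c[1],.135,yaw))
E
```

```text
clock: 3.18
tool_pos: [0.4629, 0.0473, 0.1362]
tool_rot: [-3.142, 0.002, 2.5]
wrist_force: [0.2, -0.6, 0.0]
grip_width: 0.0004
t 3.17 tcp [0.4629 0.0473 0.1362] yaw 2.5 F [ 0.22 -0.61  0.02] port tcp [-0.0966  0.0502] Fport [-0.01 -0.65] g 0.0004
post angle 1.3760007684136428
0 2.5 post [0.4825 0.0303] c [0.4693 0.0402] [-0.156 -0.031  0.021 -0.     0.002  0.   ]
0.1 2.5 post [0.4874 0.0233] c [0.4742 0.0331] [-0.292 -0.077  0.021 -0.     0.002  0.   ]
0.2 2.55 post [0.493  0.0167] c [0.4793 0.0259] [-0.432 -0.122  0.022 -0.     0.002 -0.05 ]
0.3 2.65 post [0.4992 0.0108] c [0.4847 0.0186] [-0.577 -0.166  0.022 -0.     0.002 -0.15 ]
0.4 2.7 post [0.506  0.0055] c [0.4911 0.0126] [-0.722 -0.183  0.022 -0.     0.002 -0.2  ]
0.5 2.75 post [0.5133 0.0009] c [0.4981 0.0072] [-0.868 -0.185  0.023 -0.     0.002 -0.25 ]
0.55 2.8 post [ 0.5171 -0.0011] c [0.5016 0.0045] [-0.943 -0.187  0.023 -0.     0.002 -0.3  ]
0.6 2.8 post [ 0.521  -0.0029] c [0.5055 0.0026] [-1.013 -0.173  0.023 -0.     0.002 -0.3  ]
0.65 2.84 post [ 0.525  -0.0045] c [5.092e-01 4.000e-04] [-1.086 -0.165  0.023 -0.     0.002 -0.34 ]
0.7 2.84 post [ 0.529  -0.0059] c [ 0.5133 -0.001 ] [-1.154 -0.144  0.023 -0.     0.002 -0.34 ]
```

```bash
python3 -m crank '[[[-0.15,-0.03,0,0,0.002,0,0],[-0.22,-0.055,0,0,0.002,0,0],[-0.29,-0.077,0,0,0.002,0,0],[-0.36,-0.1,0,0,0.002,-0.025,0],[-0.43,-0.12,0,0,0.002,-0.05,0]]]'; python3 -m crank '[[[-0.07,-0.023,0,0,0,-0.05,0],[-0.14,-0.045,0,0,0,-0.1,0],[-0.2,-0.06,0,0,0,-0.13,0],[-0.26,-0.07,0,0,0,-0.15,0]]]'
python3 - <<'E'
from h import *
st()
d=manip.get_image('scene');cv2.imwrite('pics/s3.png',cv2.resize(d['img'][150:300,260:420,::-1],(640,600)))
E
```

```text
clock: 3.8
tool_pos: [0.4787, 0.0258, 0.1352]
tool_rot: [-3.141, -0.0, 2.553]
wrist_force: [0.7, -0.6, 0.2]
grip_width: 0.0007
clock: 4.3
tool_pos: [0.4893, 0.0137, 0.1351]
tool_rot: [-3.141, -0.001, 2.703]
wrist_force: [0.3, 0.5, 0.6]
grip_width: 0.0001
t 4.3 tcp [0.4893 0.0137 0.1351] yaw 2.703 F [0.32 0.48 0.6 ] port tcp [-0.0839  0.0095] Fport [0.47 0.34] g 0.0001
```

View pics/s3.png

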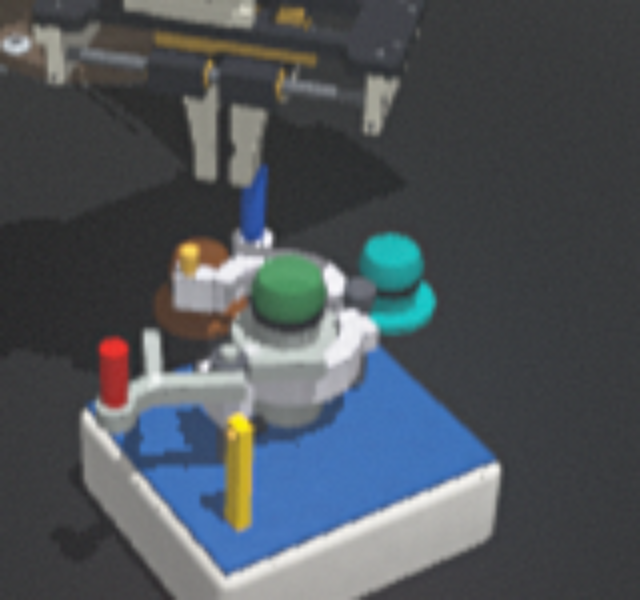

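Run:
```python
from h import *
st()
d=manip.get_image('scene');cv2.imwrite('pics/s4.png',cv2.resize(d['img'][150:300,260:420,::-1],(640,600)))
st(); print((proj(d,manip.state()['tool_pos'])-[260,150])*4, manip.state()['joint_pos'])
d=manip.get_image('top');cv2.imwrite('pics/t4.png',cv2.resize(d['img'][190:340,235:365,::-1],(520,600)))
```

```text
t 4.35 tcp [0.4896 0.0136 0.1351] yaw 2.704 F [-0.25  0.17  0.76] port tcp [-0.0837  0.0093] Fport [-0.17  0.24] g 0.0003
t 4.4 tcp [0.4894 0.0137 0.1351] yaw 2.702 F [-0.19 -0.52 -0.11] port tcp [-0.0838  0.0094] Fport [-0.36 -0.42] g 0.0004
[228.11255751 216.03714867] [ 4.30620856e-01  1.07840964e-01 -4.78866658e-01  4.86877489e-05
 -9.85011514e-01 -2.44101668e+00]
```

View pics/s4.png

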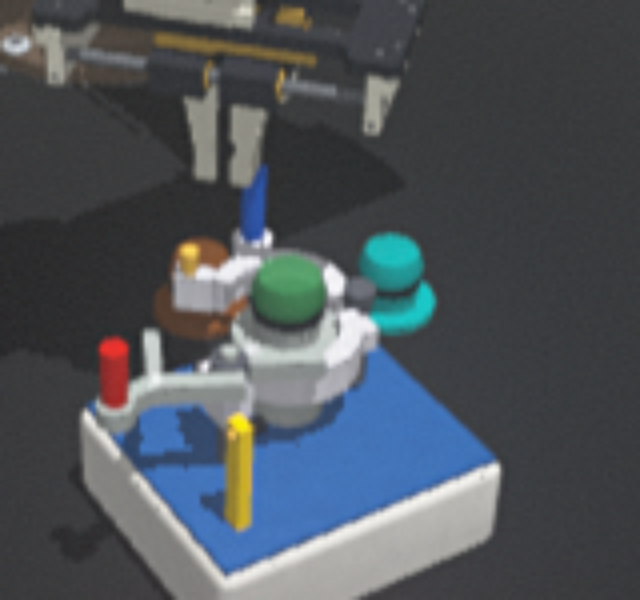

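Run:
```python
from h import *
d=manip.get_image('scene')
i=d['img'][160:240,285:365,::-1].astype(float); i=np.clip(255*(i/255)**.45,0,255).astype(np.uint8)
r=d['range_z'][160:240,285:365]; print(r[25:45:2,15:45:2].round(2))
cv2.imwrite('pics/s5.png',cv2.resize(i,(600,600),interpolation=2))
```

```text
[[1.38 1.38 1.38 1.39 1.04 1.03 1.03 1.03 1.03 1.03 1.03 1.03 1.03 1.38
  1.38]
 [1.37 1.37 1.38 1.38 1.37 1.04 1.04 1.03 1.03 1.04 1.03 1.03 1.04 1.37
  1.37]
 [1.37 1.37 1.37 1.37 1.36 1.04 1.04 1.04 1.04 1.04 1.03 1.03 1.05 1.37
  1.37]
 [1.36 1.36 1.36 1.36 1.36 1.05 1.05 1.04 1.04 1.04 1.04 1.03 1.05 1.36
  1.36]
 [1.35 1.35 1.35 1.35 1.35 1.05 1.05 1.05 1.05 1.04 1.04 1.04 1.06 1.07
  1.35]
 [1.34 1.34 1.35 1.34 1.34 1.34 1.05 1.05 1.05 1.04 1.05 1.04 1.06 1.07
  1.34]
 [1.33 1.34 1.34 1.33 1.33 1.33 1.33 1.34 1.34 1.34 1.08 1.07 1.07 1.07
  1.33]
 [1.33 1.32 1.33 1.33 1.33 1.33 1.33 1.33 1.33 1.33 1.08 1.07 1.07 1.08
  1.33]
 [1.32 1.32 1.32 1.32 1.32 1.32 1.32 1.32 1.32 1.32 1.08 1.07 1.07 1.32
  1.32]
 [1.31 1.31 1.31 1.31 1.31 1.31 1.31 1.32 1.31 1.31 1.09 1.08 1.08 1.31
  1.32]]
```

View pics/s5.png

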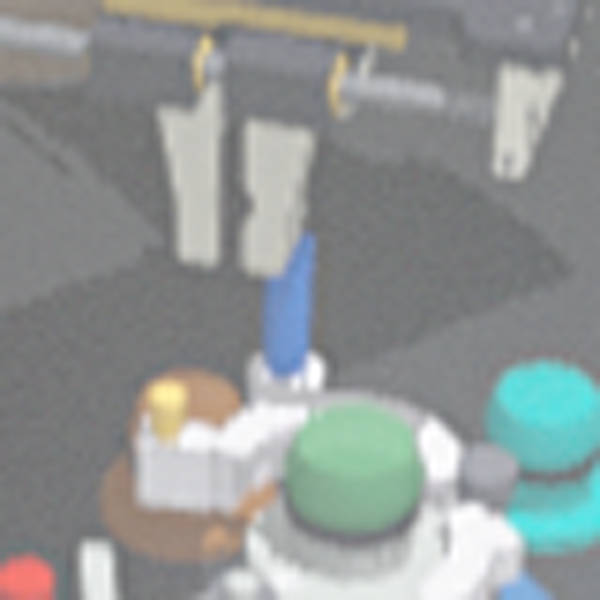

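View pics/t4.png

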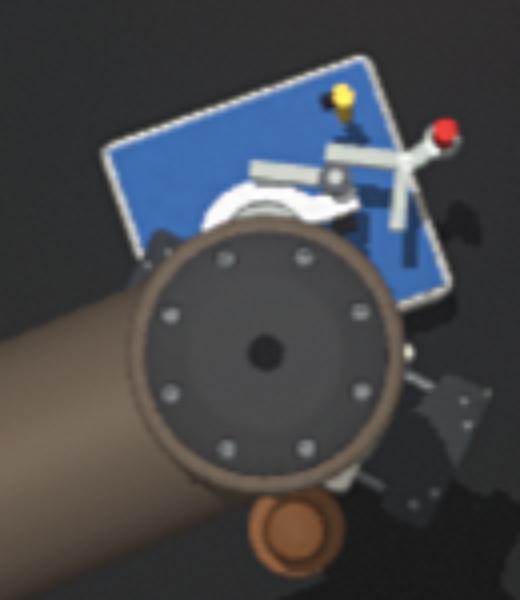

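Run:
```python
from h import *
d=manip.get_image('scene')
def bp(u,v):
    z=d['range_z'][v,u]; return d['R'].T@(np.linalg.solve(d['mtx'],[u,v,1.])*z-d['t'])
for u,v in [(311,194),(311,190),(320,195),(320,190),(322,200),(323,204),(326,194),(315,192)]: 
    p=bp(u,v); print(u,v,p.round(4),w2p(p).round(4))
s=manip.state(); print(s['tool_pos'], proj(d,s['tool_pos']), (d['R']@s['tool_pos']+d['t'])[2])
```

```text
311 194 [ 0.495  -0.0011  0.1674] [-0.0839 -0.0065]
311 190 [ 0.4953 -0.0013  0.178 ] [-0.0837 -0.0067]
320 195 [0.5021 0.0176 0.1676] [-0.0706  0.0085]
320 190 [0.5059 0.0166 0.1832] [-0.0674  0.0062]
322 200 [0.488  0.0252 0.1438] [-0.0811  0.0206]
323 204 [0.4872 0.0279 0.1321] [-0.0809  0.0234]
326 194 [0.4846 0.0346 0.1568] [-0.0809  0.0306]
315 192 [0.4973 0.0073 0.1733] [-0.0788  0.0006]
[0.48911908 0.01395302 0.13514734] [317.10395739 203.91620805] 1.0760344172103469
```

Run:
```python
from h import *
d=manip.get_image('scene')
def bp(u,v):
    z=d['range_z'][v,u]; return d['R'].T@(np.linalg.solve(d['mtx'],[u,v,1.])*z-d['t'])
for v in range(150,206,3): print(v,[bp(u,v).round(3).tolist() for u in (311,315,320)])
S=dict(np.load("scene0.npz")); 
s=manip.state();print(s['joint_pos'],s['tool_rot'])
```

```text
150 [[0.506, -0.004, 0.282], [0.511, 0.004, 0.284], [0.515, 0.013, 0.285]]
153 [[0.508, -0.004, 0.276], [0.513, 0.003, 0.278], [0.516, 0.013, 0.279]]
156 [[0.511, -0.004, 0.271], [0.512, 0.004, 0.271], [0.518, 0.013, 0.274]]
159 [[0.508, -0.004, 0.262], [0.514, 0.003, 0.265], [0.517, 0.013, 0.266]]
162 [[0.508, -0.004, 0.255], [0.512, 0.004, 0.257], [0.512, 0.014, 0.256]]
165 [[0.514, -0.005, 0.251], [0.489, 0.008, 0.236], [0.517, 0.013, 0.252]]
168 [[0.519, -0.006, 0.248], [0.525, 0.002, 0.251], [0.53, 0.011, 0.253]]
171 [[0.517, -0.005, 0.239], [0.529, 0.001, 0.246], [0.53, 0.011, 0.246]]
174 [[0.516, -0.005, 0.232], [0.527, 0.001, 0.237], [0.534, 0.011, 0.241]]
177 [[0.495, -0.001, 0.211], [0.493, 0.008, 0.209], [0.503, 0.017, 0.214]]
180 [[0.496, -0.002, 0.204], [0.494, 0.007, 0.202], [0.505, 0.016, 0.208]]
183 [[0.492, -0.001, 0.194], [0.496, 0.007, 0.195], [0.505, 0.017, 0.2]]
186 [[0.495, -0.001, 0.188], [0.497, 0.007, 0.189], [0.503, 0.017, 0.192]]
189 [[0.495, -0.001, 0.18], [0.496, 0.007, 0.18], [0.505, 0.017, 0.185]]
192 [[0.496, -0.001, 0.174], [0.497, 0.007, 0.173], [0.502, 0.017, 0.175]]
195 [[0.255, 0.04, 0.0], [0.496, 0.008, 0.165], [0.503, 0.017, 0.168]]
198 [[0.27, 0.037, 0.0], [0.271, 0.049, -0.001], [0.485, 0.021, 0.147]]
201 [[0.286, 0.035, 0.002], [0.283, 0.046, -0.002], [0.487, 0.021, 0.141]]
204 [[0.297, 0.033, -0.001], [0.301, 0.043, 0.0], [0.483, 0.022, 0.13]]
[ 4.31335120e-01  1.07267718e-01 -4.79428087e-01 -7.10276683e-05
 -9.84999783e-01 -2.44227878e+00] [-3.14094254e+00 -6.24115212e-04  2.70140582e+00]
```

The ring hasn't moved. Depth shows the real fingertips at z≈0.165, about 30 mm above the reported TCP of 0.135, so the pusher passed over the post top (0.160). I'll back off, descend a further 28 mm and check visually.

```bash
python3 -c "
from h import *
st();print(row(.461,.046,.138,2.5))"
```

```text
t 4.6 tcp [0.4891 0.014  0.1351] yaw 2.701 F [0.49 0.14 0.23] port tcp [-0.0841  0.0097] Fport [ 0.5  -0.04] g 0.0007
[ 0.651  0.284 -0.048 -0.001 -0.001  0.201]
```

```bash
python3 -m crank '[[[0.325,0.14,-0.05,0,0,0.1,0],[0.65,0.284,-0.05,0,0,0.2,0],[0.65,0.284,0.2,0,0,0.2,0],[0.65,0.284,0.45,0,0,0.2,0],[0.65,0.284,0.45,0,0,0.2,0]]]'
python3 - <<'E'
from h import *
st();print(row(.461,.046,.108,2.5))
d=manip.get_image('scene')
cv2.imwrite('pics/s6.png',cv2.resize(d['img'][160:260,270:390,::-1],(720,600),interpolation=2))
E
```

```text
clock: 5.22
tool_pos: [0.4603, 0.0458, 0.1075]
tool_rot: [-3.139, -0.001, 2.502]
wrist_force: [0.8, -0.8, 0.0]
grip_width: 0.0004
t 5.22 tcp [0.4603 0.0458 0.1075] yaw 2.502 F [ 0.77 -0.84  0.05] port tcp [-0.0996  0.0497] Fport [ 0.42 -1.06] g 0.0004
[-0.007  0.01  -0.009 -0.002 -0.001  0.002]
```

View pics/s6.png

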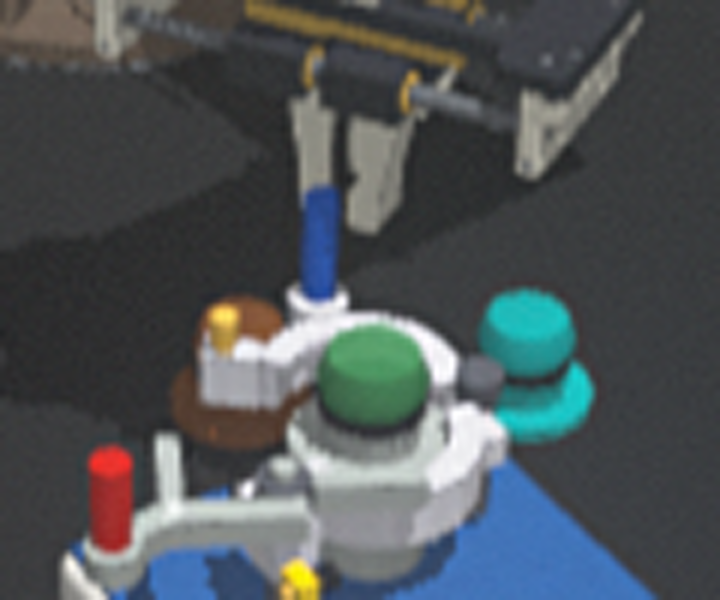

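Run:
```python
from h import *
d=manip.get_image('scene')
def bp(u,v):
    z=d['range_z'][v,u]; return d['R'].T@(np.linalg.solve(d['mtx'],[u,v,1.])*z-d['t'])
for u,v in [(330,197),(331,197),(332,195),(331,198)]: print(bp(u,v).round(4))
print(proj(d,[.4603,.0458,.1375]),proj(d,[.4603,.0458,.1075]))
```

```text
[0.4748 0.0462 0.1408]
[0.4753 0.0484 0.141 ]
[0.4769 0.0502 0.1473]
[0.4761 0.0483 0.1388]
[328.56383403 194.69346202] [328.18371188 205.36227926]
```

```bash
python3 -m crank '[[[-0.15,-0.02,0.08,0,0,0,0],[-0.24,-0.05,0.08,0,0,0,0],[-0.33,-0.08,0.08,0,0,0,0],[-0.33,-0.08,0.08,0,0,0,0]]]'
python3 - <<'E'
from h import *
st()
d=manip.get_image('scene')
cv2.imwrite('pics/s7.png',cv2.resize(d['img'][160:260,270:390,::-1],(720,600),interpolation=2))
H=np.array([0,.044]);a0=1.376
for da,yaw in [(.1,2.5),(.2,2.55),(.3,2.65),(.4,2.7),(.5,2.75),(.55,2.8),(.6,2.8),(.65,2.84),(.7,2.84)]:
    a=a0-da; post=H+.086*np.array([-np.sin(a),-np.cos(a)]); pw=p2w(post)
    n=-np.array([np.cos(yaw),np.sin(yaw)]); c=pw-.0165*n
    print(da,yaw,"c",c.round(4),row(c[0],c[1],.103,yaw))
E
```

```text
clock: 5.82
tool_pos: [0.4744, 0.0298, 0.1034]
tool_rot: [-3.141, -0.0, 2.501]
wrist_force: [0.5, -0.0, -0.2]
grip_width: 0.0005
t 5.83 tcp [0.4744 0.0298 0.1034] yaw 2.501 F [ 0.55 -0.01 -0.17] port tcp [-0.0922  0.0297] Fport [ 0.51 -0.2 ] g 0.0005
0.1 2.5 c [0.4742 0.0331] [ 0.032  0.044  0.006 -0.001 -0.     0.001]
0.2 2.55 c [0.4793 0.0259] [-0.108 -0.001  0.006 -0.001 -0.    -0.049]
0.3 2.65 c [0.4847 0.0186] [-0.253 -0.046  0.006 -0.001 -0.    -0.149]
0.4 2.7 c [0.4911 0.0126] [-0.399 -0.062  0.006 -0.001 -0.001 -0.199]
0.5 2.75 c [0.4981 0.0072] [-0.545 -0.064  0.006 -0.001 -0.001 -0.249]
0.55 2.8 c [0.5016 0.0045] [-0.619 -0.067  0.006 -0.001 -0.001 -0.299]
0.6 2.8 c [0.5055 0.0026] [-0.689 -0.052  0.006 -0.001 -0.001 -0.299]
0.65 2.84 c [5.092e-01 4.000e-04] [-0.762 -0.045  0.005 -0.001 -0.001 -0.339]
0.7 2.84 c [ 0.5133 -0.001 ] [-0.83  -0.023  0.005 -0.001 -0.001 -0.339]
```

View pics/s7.png

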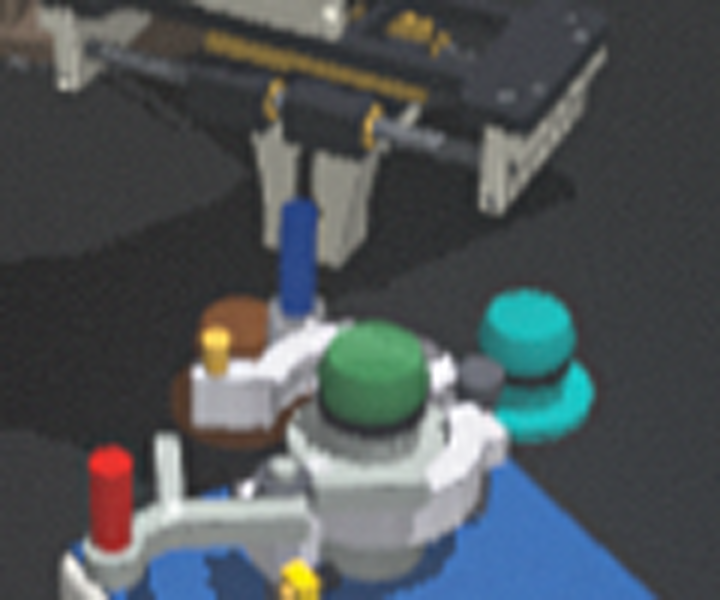

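The post now moves with the pusher: it went from crop (321,190) to (299,200).

```bash
python3 -m crank '[[[-0.05,0,0,0,0,-0.02,0],[-0.11,0,0,0,0,-0.05,0],[-0.18,-0.02,0,0,0,-0.1,0],[-0.25,-0.045,0,0,0,-0.15,0],[-0.32,-0.055,0,0,0,-0.17,0]]]'; python3 -m crank '[[[-0.07,0,0,0,0,-0.03,0],[-0.14,0.012,0,0,0,-0.06,0],[-0.21,0.025,0,0,0,-0.08,0],[-0.21,0.025,0,0,0,-0.08,0]]]'
python3 - <<'E'
from h import *
st()
d=manip.get_image('scene')
cv2.imwrite('pics/s8.png',cv2.resize(d['img'][160:260,270:390,::-1],(720,600),interpolation=2))
d=manip.get_image('top');cv2.imwrite('pics/t8.png',cv2.resize(d['img'][190:340,235:365,::-1],(520,600)))
st()
E
```

```text
clock: 6.5
tool_pos: [0.4871, 0.0157, 0.1031]
tool_rot: [-3.14, -0.001, 2.673]
wrist_force: [-2.6, -1.1, 0.5]
grip_width: 0.0003
clock: 7.0
tool_pos: [0.5002, 0.0119, 0.1034]
tool_rot: [-3.142, 0.0, 2.752]
wrist_force: [-0.1, 0.7, 0.0]
grip_width: 0.0006
t 7.0 tcp [0.5002 0.0119 0.1034] yaw 2.752 F [-0.14  0.73  0.01] port tcp [-0.0744  0.0039] Fport [0.13 0.73] g 0.0006
t 7.1 tcp [0.5003 0.0122 0.1036] yaw 2.752 F [ 0.58 -0.85  0.2 ] port tcp [-0.0742  0.004 ] Fport [ 0.24 -1.  ] g 0.0004
```

View pics/s8.png

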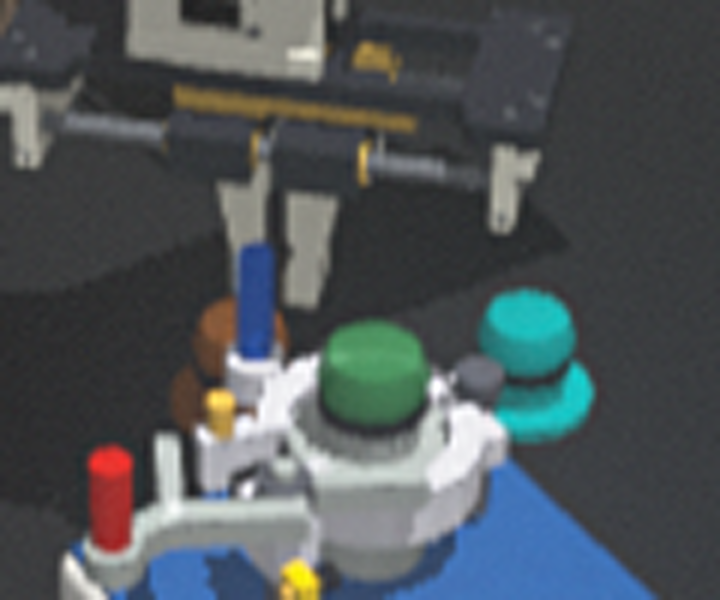

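View pics/t8.png

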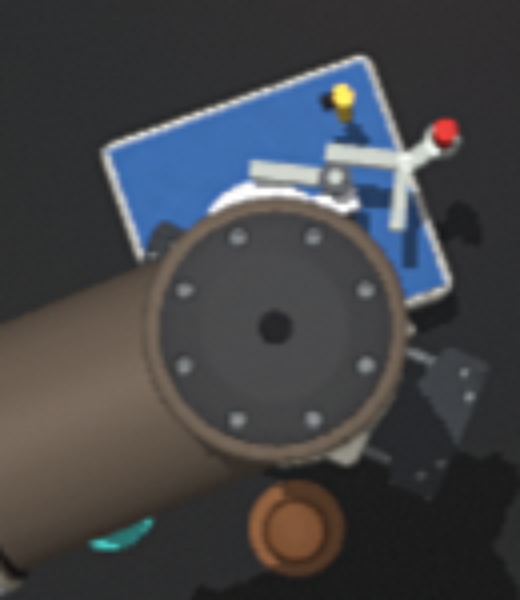

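```bash
cat >> h.py <<'E'
def post(cx,cy,z=.160,f=6,u0=270,v0=160,H=(0,.044)):
    d=dict(np.load("scene0.npz")); p=ray(d,u0+cx/f,v0+cy/f,z); q=w2p(p)-H
    print("post",p.round(4),"port",w2p(p).round(4),"rad",np.linalg.norm(q).round(4),"ang",np.arctan2(-q[0],-q[1]).round(4)); 
    s=manip.state();y=s["tool_rot"][2]; e=p[:2]-s["tool_pos"][:2]
    print("tool-frame offset of post x,y:",e@[np.cos(y),np.sin(y)],e@[np.sin(y),-np.cos(y)])
E
python3 - <<'E'
from h import *
post(321,192);post(256,250)
H=np.array([0,.044]);
for a in [1.0,.95,.9,.85,.8,.75,.7,.65]:
    yaw=max(2.752,np.pi-a+.364+.03+0.08) if 0 else 2.84
    p=H+.086*np.array([-np.sin(a),-np.cos(a)]); pw=p2w(p)
    n=-np.array([np.cos(yaw),np.sin(yaw)]); c=pw-.017*n
    print(a,yaw,"c",c.round(4),row(c[0],c[1],.103,yaw))
E
```

```text
post [0.4806 0.0296 0.16  ] port [-0.0864  0.0273] rad 0.088 ang 1.3804
tool-frame offset of post x,y: 0.024811879481059243 0.008665675634062875
post [ 0.514  -0.0006  0.16  ] port [-0.066  -0.0128] rad 0.087 ang 0.8603
tool-frame offset of post x,y: -0.01752302904562299 -0.00658822241707296
1.0 2.84 c [0.4881 0.0118] [ 0.185 -0.083  0.01   0.     0.001 -0.088]
0.95 2.84 c [0.4916 0.0093] [ 0.115 -0.099  0.01   0.     0.001 -0.088]
0.9 2.84 c [0.4953 0.007 ] [ 0.045 -0.111  0.01   0.     0.001 -0.088]
0.85 2.84 c [0.499  0.0049] [-0.026 -0.119  0.01   0.     0.001 -0.088]
0.8 2.84 c [0.5029 0.003 ] [-0.098 -0.125  0.01   0.     0.001 -0.088]
0.75 2.84 c [0.5068 0.0013] [-0.169 -0.126  0.01   0.     0.001 -0.088]
0.7 2.84 c [ 5.108e-01 -2.000e-04] [-0.241 -0.124  0.01   0.     0.001 -0.088]
0.65 2.84 c [ 0.5149 -0.0015] [-0.313 -0.118  0.01   0.     0.001 -0.088]
```

```bash
python3 -m crank '[[[0.02,-0.06,0,0,0,-0.044,0],[0,-0.12,0,0,0,-0.088,0],[-0.05,-0.122,0,0,0,-0.088,0],[-0.1,-0.125,0,0,0,-0.088,0],[-0.1,-0.125,0,0,0,-0.088,0]]]'; for i in 1; do python3 -m crank '[[[-0.02,0,0,0,0,0,0],[-0.04,0,0,0,0,0,0],[-0.04,0,0,0,0,0,0]]]';done;  python3 -m crank '[[[-0.02,0,0,0,0,0,0],[-0.04,0,0,0,0,0,0],[-0.04,0,0,0,0,0,0]]]'
python3 - <<'E'
from h import *
st()
d=manip.get_image('scene')
cv2.imwrite('pics/s9.png',cv2.resize(d['img'][160:260,270:390,::-1],(720,600),interpolation=2))
E
```

```text
clock: 7.72
tool_pos: [0.5027, 0.0027, 0.1034]
tool_rot: [-3.141, -0.0, 2.839]
wrist_force: [0.1, 0.0, -0.4]
grip_width: 0.0004
clock: 8.1
tool_pos: [0.5045, 0.0019, 0.1033]
tool_rot: [-3.141, -0.001, 2.839]
wrist_force: [-1.7, -0.1, 0.5]
grip_width: 0.0004
clock: 8.48
tool_pos: [0.5067, 0.0011, 0.1033]
tool_rot: [-3.141, -0.001, 2.84]
wrist_force: [-1.0, -0.5, 0.5]
grip_width: 0.0001
t 8.47 tcp [0.5067 0.0011 0.1033] yaw 2.84 F [-1.02 -0.48  0.49] port tcp [-0.0721 -0.0086] Fport [-1.13 -0.08] g 0.0001
```

View pics/s9.png

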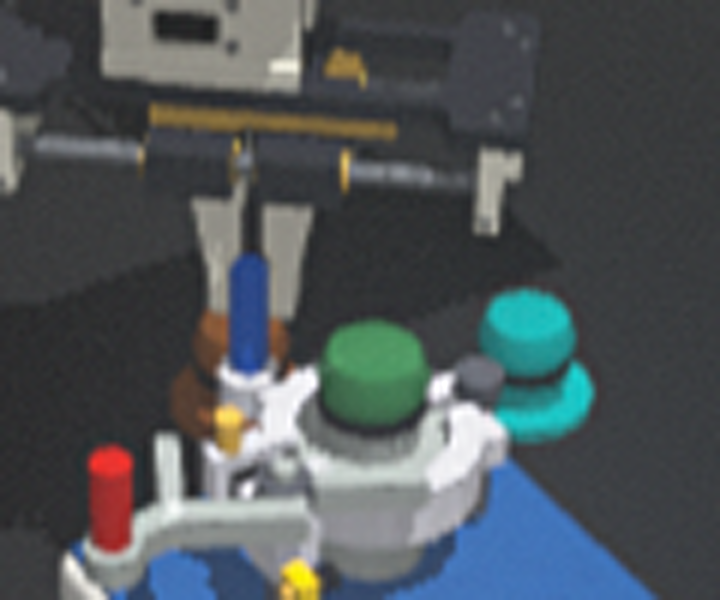

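```bash
python3 -c "
from h import *
post(249,261)"; for i in 1 2 3; do :; done; python3 -m crank '[[[-0.02,0,0,0,0,0,0],[-0.04,0,0,0,0,0,0],[-0.04,0,0,0,0,0,0]]]'; python3 -m crank '[[[-0.02,0.001,0,0,0,0,0],[-0.04,0.002,0,0,0,0,0],[-0.04,0.002,0,0,0,0,0]]]'; python3 -m crank '[[[-0.015,0.001,0,0,0,0,0],[-0.03,0.002,0,0,0,0,0],[-0.03,0.002,0,0,0,0,0]]]'
```

```text
post [ 0.5204 -0.0042  0.16  ] port [-0.0613 -0.0184] rad 0.0875 ang 0.7759
tool-frame offset of post x,y: -0.014645450634148042 -0.0010245469040090895
clock: 8.9
tool_pos: [0.5088, 0.0003, 0.1032]
tool_rot: [-3.141, -0.001, 2.839]
wrist_force: [-1.6, -2.1, 1.3]
grip_width: 0.0003
clock: 9.28
tool_pos: [0.5109, -0.0004, 0.1032]
tool_rot: [-3.14, -0.001, 2.839]
wrist_force: [-5.3, -1.9, 0.9]
grip_width: 0.0004
clock: 9.65
tool_pos: [0.5116, -0.0008, 0.1032]
tool_rot: [-3.14, -0.003, 2.839]
wrist_force: [-9.4, 0.5, 6.0]
grip_width: 0.0006
```

Run:
```python
from h import *
for i in range(3):
    st()
    d=manip.get_image('scene')
cv2.imwrite('pics/s10.png',cv2.resize(d['img'][160:260,270:390,::-1],(720,600),interpolation=2))
d=manip.get_image('top');cv2.imwrite('pics/t10.png',cv2.resize(d['img'][190:340,235:365,::-1],(520,600)))
st()
```

```text
t 9.65 tcp [ 0.5116 -0.0008  0.1032] yaw 2.839 F [-9.45  0.48  5.98] port tcp [-0.0683 -0.0121] Fport [-8.66  3.81] g 0.0006
t 9.7 tcp [ 0.5116 -0.0008  0.1031] yaw 2.839 F [-8.76  0.21  5.13] port tcp [-0.0683 -0.0121] Fport [-8.11  3.32] g 0.0004
t 9.75 tcp [ 0.5116 -0.0008  0.1032] yaw 2.839 F [-9.26  0.1   5.23] port tcp [-0.0683 -0.012 ] Fport [-8.62  3.39] g 0.0001
t 9.85 tcp [ 0.5116 -0.0008  0.1032] yaw 2.839 F [-9.71  0.29  4.85] port tcp [-0.0683 -0.012 ] Fport [-8.97  3.72] g 0.0005
```

View pics/s10.png

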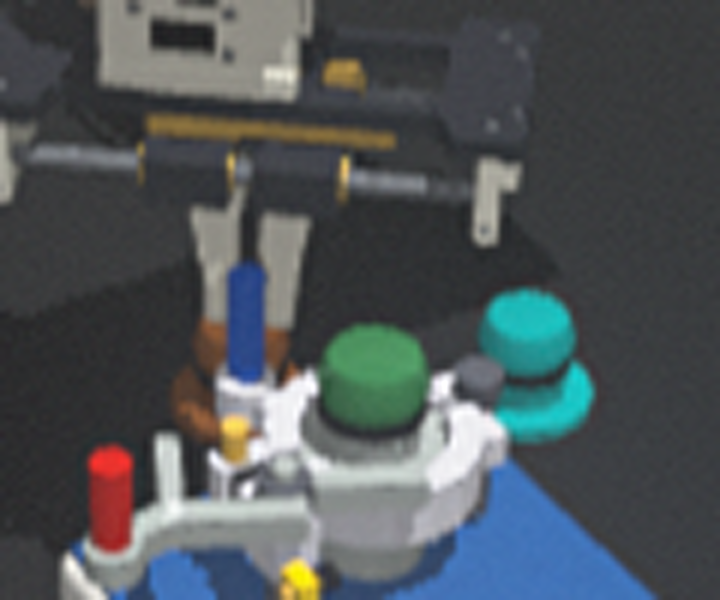

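View pics/t10.png

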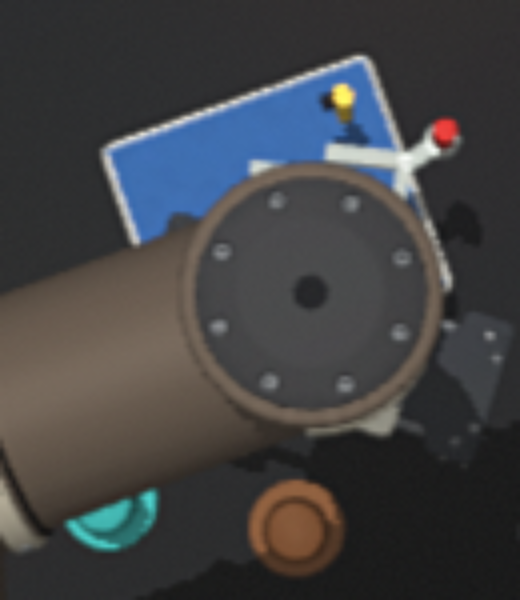

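```bash
python3 -m crank '[[[-0.01,0,0,0,0,0,0],[-0.01,0,0,0,0,0,0]]]'; python3 -c "
from h import *
st();post(247,270);post(235,423,.134)"
```

```text
clock: 10.1
tool_pos: [0.5118, -0.0009, 0.1031]
tool_rot: [-3.14, -0.004, 2.839]
wrist_force: [-10.0, 0.8, 6.1]
grip_width: 0.0005
t 10.1 tcp [ 0.5118 -0.0009  0.1031] yaw 2.839 F [-9.97  0.84  6.13] port tcp [-0.0681 -0.0122] Fport [-9.01  4.33] g 0.0005
post [ 0.5258 -0.0059  0.16  ] port [-0.0568 -0.0219] rad 0.087 ang 0.7114
tool-frame offset of post x,y: -0.014917376647633544 -0.0006086474430885501
post [ 0.58  -0.019  0.134] port [-0.0108 -0.0535] rad 0.0981 ang 0.1106
tool-frame offset of post x,y: -0.07057317230604851 0.0029870559766676363
```

```bash
python3 -m crank '[[[0.03,0,0,0,0,0,0],[0.15,0,-0.02,0,0,0,0],[0.4,0,-0.05,0,0,0,0],[0.4,0,-1.2,0,0,0,0],[0.4,0,-1.4,0,0,0,0]]]'
python3 - <<'E'
from h import *
st()
d=manip.get_image('scene')
cv2.imwrite('pics/s11.png',cv2.resize(d['img'][160:260,270:390,::-1],(720,600),interpolation=2))
E
```

```text
clock: 10.72
tool_pos: [0.4924, 0.0073, 0.1914]
tool_rot: [3.139, 0.005, 2.841]
wrist_force: [-0.0, -0.7, -0.7]
grip_width: 0.0004
t 10.72 tcp [0.4924 0.0073 0.1914] yaw 2.841 F [-0.04 -0.7  -0.73] port tcp [-0.0833  0.0024] Fport [-0.29 -0.64] g 0.0004
```

View pics/s11.png

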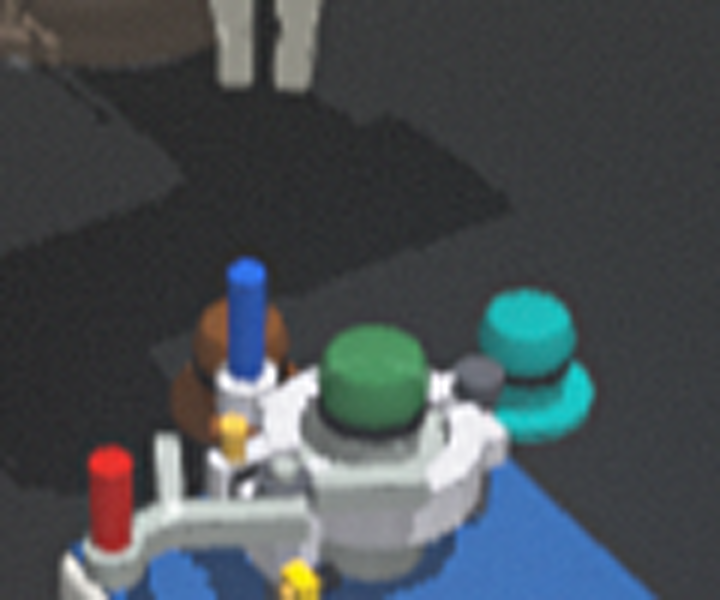

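Blue post stayed put at crop (247,266), so the ring is left bearing on the pad and the cap is standing. Next is the latch.

```bash
python3 -c "
from h import *
print(row(.659,-.059,.191,3.505),row(.659,-.059,.191,3.505)/2)"
```

```text
[-2.972e+00 -2.370e-01  4.400e-02  2.000e-03  7.000e-03 -6.640e-01] [-1.486e+00 -1.185e-01  2.200e-02  1.000e-03  3.500e-03 -3.320e-01]
```

```bash
python3 -m crank '[[[-0.75,-0.06,0,0,0.005,-0.17,0],[-1.5,-0.12,0,0,0.005,-0.34,0],[-2.25,-0.18,0,0,0.005,-0.5,0],[-2.97,-0.24,0,0,0.005,-0.664,0],[-2.97,-0.24,0,0,0.005,-0.664,0]]]'; python3 -m crank '[[[0,0,0,0,0,0,0]]]'
python3 - <<'E'
from h import *
st();print(manip.state()['joint_pos'].round(2))
print(row(.659,-.059,.191,3.505))
d=manip.get_image('top');cv2.imwrite('pics/t12.png',cv2.resize(d['img'][190:340,235:365,::-1],(520,600),interpolation=2))
d=manip.get_image('scene')
cv2.imwrite('pics/s12.png',cv2.resize(d['img'][160:260,270:390,::-1],(720,600),interpolation=2))
E
```

```text
clock: 11.4
tool_pos: [0.6582, -0.0609, 0.1855]
tool_rot: [3.14, -0.007, -2.779]
wrist_force: [-0.8, 0.6, -0.7]
grip_width: 0.0001
clock: 11.52
tool_pos: [0.656, -0.0599, 0.1867]
tool_rot: [3.14, -0.006, -2.781]
wrist_force: [-0.1, -1.0, -0.7]
grip_width: 0.0005
t 11.53 tcp [ 0.656  -0.0599  0.1867] yaw -2.781 F [-0.06 -0.96 -0.71] port tcp [ 0.0457 -0.1188] Fport [-0.4  -0.88] g 0.0005
[ 0.2   0.34 -0.04 -0.   -1.19 -1.41]
[-0.051 -0.003 -0.071  0.002 -0.006 -0.003]
```

View pics/t12.png

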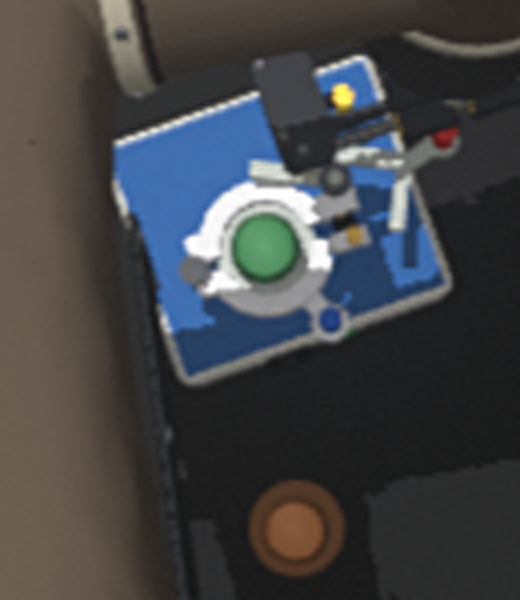

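View pics/s12.png

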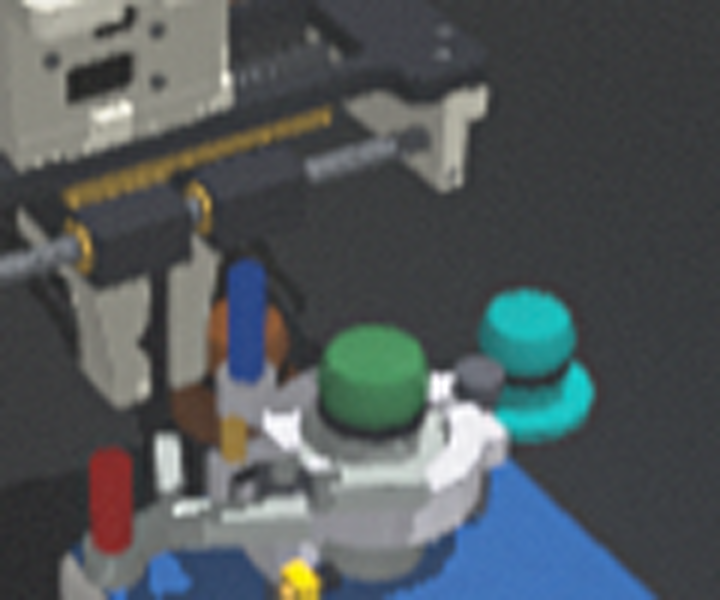

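```bash
python3 -m crank '[[[-0.05,0,0.3,0,-0.006,0,0],[-0.05,0,0.8,0,-0.006,0,0],[-0.05,0,1.22,0,-0.006,0,0],[-0.05,0,1.22,0,-0.006,0,0],[-0.05,0,1.22,0,-0.006,0,0]]]'
python3 - <<'E'
from h import *
st()
PV=np.array([.022,-.052]); psi0=-1.578
for k in range(0,13):
    psi=psi0-.1*k; p=PV+.067*np.array([np.cos(psi),np.sin(psi)]); nw=RP@np.array([np.sin(psi),-np.cos(psi)])
    yaw=np.arctan2(nw[1],nw[0])%(2*np.pi); 
    c=p2w(p)-.0165*nw
    print(round(.1*k,2),"port post",p.round(3),"yaw",round(yaw,3),"c",c.round(4),row(c[0],c[1],.112,yaw))
d=manip.get_image('scene')
cv2.imwrite('pics/s13.png',cv2.resize(d['img'][160:260,270:390,::-1],(720,600),interpolation=2))
E
```

```text
clock: 12.25
tool_pos: [0.6596, -0.059, 0.1157]
tool_rot: [3.141, 0.002, -2.779]
wrist_force: [0.5, -0.2, 0.1]
grip_width: 0.0004
t 12.25 tcp [ 0.6596 -0.059   0.1157] yaw -2.779 F [ 0.52 -0.2   0.09] port tcp [ 0.0493 -0.1191] Fport [ 0.41 -0.37] g 0.0004
0.0 port post [ 0.022 -0.119] yaw 3.498 c [ 0.649 -0.063] [0.189 0.    0.062 0.001 0.002 0.006]
0.1 port post [ 0.015 -0.119] yaw 3.398 c [ 0.6431 -0.0666] [ 0.302 -0.021  0.062  0.001  0.002  0.106]
0.2 port post [ 0.008 -0.118] yaw 3.298 c [ 0.6369 -0.0696] [ 0.416 -0.031  0.061  0.001  0.002  0.206]
0.3 port post [ 0.002 -0.116] yaw 3.198 c [ 0.6304 -0.0719] [ 0.531 -0.029  0.061  0.001  0.002  0.306]
0.4 port post [-0.005 -0.114] yaw 3.098 c [ 0.6238 -0.0736] [ 0.645 -0.016  0.061  0.001  0.002  0.406]
0.5 port post [-0.011 -0.111] yaw 2.998 c [ 0.6169 -0.0746] [0.758 0.008 0.06  0.001 0.002 0.506]
0.6 port post [-0.016 -0.107] yaw 2.898 c [ 0.6101 -0.075 ] [0.867 0.044 0.06  0.002 0.002 0.606]
0.7 port post [-0.022 -0.103] yaw 2.798 c [ 0.6032 -0.0746] [0.972 0.09  0.06  0.002 0.002 0.706]
0.8 port post [-0.026 -0.098] yaw 2.698 c [ 0.5963 -0.0736] [1.072 0.147 0.06  0.002 0.002 0.806]
0.9 port post [-0.031 -0.093] yaw 2.598 c [ 0.5897 -0.0718] [1.166 0.213 0.06  0.002 0.002 0.906]
1.0 port post [-0.035 -0.088] yaw 2.498 c [ 0.5832 -0.0695] [1.253 0.288 0.06  0.002 0.002 1.006]
1.1 port post [-0.038 -0.082] yaw 2.398 c [ 0.577  -0.0665] [1.332 0.372 0.059 0.002 0.002 1.106]
1.2 port post [-0.041 -0.076] yaw 2.298 c [ 0.5711 -0.0628] [1.402 0.463 0.059 0.002 0.002 1.206]
```

View pics/s13.png

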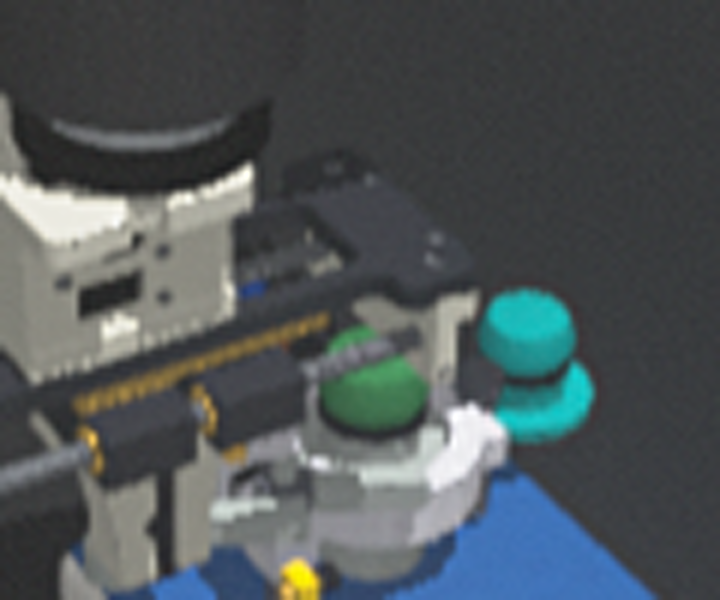

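Run:
```python
from h import *
d=manip.get_image('scene')
def bp(u,v):
    z=d['range_z'][v,u]; return d['R'].T@(np.linalg.solve(d['mtx'],[u,v,1.])*z-d['t'])
for u,v in [(345,213),(345,219),(345,222),(344,224),(285,256),(286,254),(298,252)]: print(u,v,bp(u,v).round(4))
st()
```

```text
345 213 [0.6649 0.0337 0.2349]
345 219 [0.6673 0.0338 0.2229]
345 222 [0.6662 0.0344 0.2149]
344 224 [0.5467 0.0641 0.1159]
285 256 [ 0.6388 -0.0777  0.122 ]
286 254 [ 0.6424 -0.0759  0.1302]
298 252 [ 0.6666 -0.0551  0.1533]
t 12.35 tcp [ 0.6599 -0.059   0.1159] yaw -2.779 F [0.13 0.17 0.17] port tcp [ 0.0496 -0.1193] Fport [0.18 0.11] g 0.0004
```

```bash
python3 -m crank '[[[0.12,0,0.05,0,0,0,0],[0.22,-0.01,0.06,0,0,0.05,0],[0.32,-0.022,0.06,0,0,0.12,0],[0.42,-0.03,0.06,0,0,0.21,0],[0.53,-0.03,0.06,0,0,0.306,0]]]'
python3 - <<'E'
from h import *
st()
d=manip.get_image('top');cv2.imwrite('pics/t14.png',cv2.resize(d['img'][190:340,235:365,::-1],(520,600),interpolation=2))
d=manip.get_image('scene')
cv2.imwrite('pics/s14.png',cv2.resize(d['img'][160:280,250:390,::-1],(700,600),interpolation=2))
E
```

```text
clock: 12.98
tool_pos: [0.6301, -0.0724, 0.111]
tool_rot: [3.14, 0.002, -3.089]
wrist_force: [1.0, 0.1, 0.4]
grip_width: 0.0003
t 12.97 tcp [ 0.6301 -0.0724  0.111 ] yaw -3.089 F [1.   0.14 0.35] port tcp [ 0.017  -0.1212] Fport [ 0.98 -0.22] g 0.0003
```

View pics/t14.png

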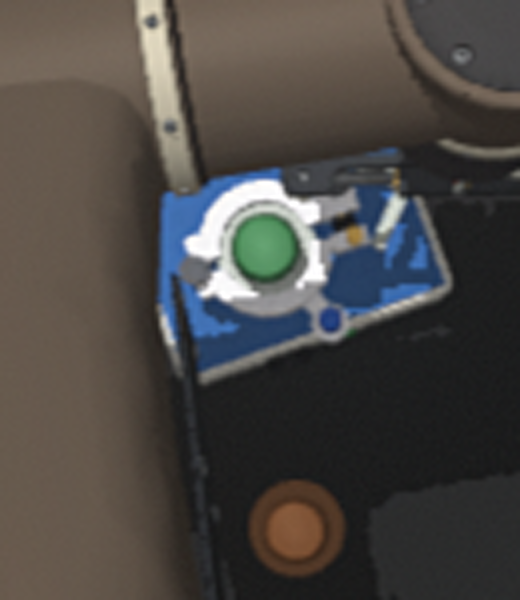

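View pics/s14.png

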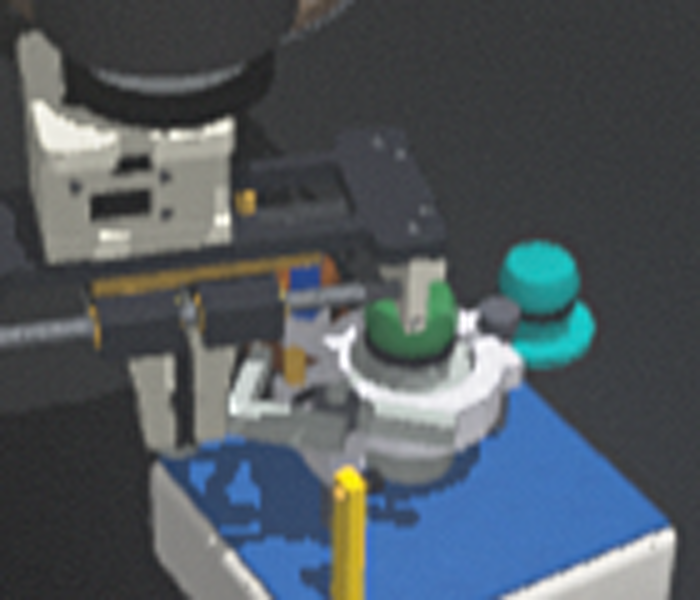

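```bash
cat > lat.py <<'E'
from h import *
import sys
st()
s=manip.state();y=s["tool_rot"][2]
PV=np.array([.022,-.052]); 
f=s["wrist_force"]; print("push force along tool x:",-(f[0]*np.cos(y)+f[1]*np.sin(y)))
for k in map(float,sys.argv[1:]):
    psi=-1.578-k; p=PV+.067*np.array([np.cos(psi),np.sin(psi)]); nw=RP@np.array([np.sin(psi),-np.cos(psi)])
    yaw=np.arctan2(nw[1],nw[0])%(2*np.pi); c=p2w(p)-.0165*nw
    print(k,"yaw",round(yaw,3),"c",c.round(4),row(c[0],c[1],.111,yaw))
E
python3 lat.py .3 .4 .5 .6 .7 .8
```

```text
t 13.07 tcp [ 0.6295 -0.0724  0.111 ] yaw -3.087 F [ 0.28  0.9  -0.72] port tcp [ 0.0164 -0.121 ] Fport [0.58 0.74] g 0.0001
push force along tool x: 0.3287265624259034
0.3 yaw 3.198 c [ 0.6304 -0.0719] [-0.016  0.007 -0.     0.002  0.001 -0.002]
0.4 yaw 3.098 c [ 0.6238 -0.0736] [ 0.097 -0.015 -0.     0.002  0.001  0.098]
0.5 yaw 2.998 c [ 0.6169 -0.0746] [ 0.211 -0.025 -0.001  0.002  0.001  0.198]
0.6 yaw 2.898 c [ 0.6101 -0.075 ] [ 0.326 -0.025 -0.001  0.002  0.001  0.298]
0.7 yaw 2.798 c [ 0.6032 -0.0746] [ 0.44  -0.013 -0.001  0.002  0.     0.398]
0.8 yaw 2.698 c [ 0.5963 -0.0736] [ 0.553  0.011 -0.001  0.002  0.     0.498]
```

```bash
python3 -m crank '[[[0.05,-0.008,0,0,0,0.05,0],[0.1,-0.015,0,0,0,0.1,0],[0.155,-0.02,0,0,0,0.15,0],[0.21,-0.025,0,0,0,0.2,0]]]'; python3 lat.py .5 .6 .7 .8 .9
```

```text
clock: 13.58
tool_pos: [0.6178, -0.0748, 0.1108]
tool_rot: [3.14, 0.001, 2.999]
wrist_force: [0.4, -0.3, 0.8]
grip_width: 0.0006
t 13.57 tcp [ 0.6178 -0.0748  0.1108] yaw 2.999 F [ 0.38 -0.25  0.76] port tcp [ 0.0046 -0.119 ] Fport [ 0.27 -0.37] g 0.0006
push force along tool x: 0.41596718190844084
0.5 yaw 2.998 c [ 0.6169 -0.0746] [ 0.014  0.001 -0.003  0.001  0.001  0.   ]
0.6 yaw 2.898 c [ 0.6101 -0.075 ] [ 0.127 -0.021 -0.003  0.001  0.001  0.1  ]
0.7 yaw 2.798 c [ 0.6032 -0.0746] [ 0.241 -0.032 -0.003  0.001  0.001  0.2  ]
0.8 yaw 2.698 c [ 0.5963 -0.0736] [ 0.356 -0.031 -0.003  0.002  0.     0.3  ]
0.9 yaw 2.598 c [ 0.5897 -0.0718] [ 0.471 -0.018 -0.003  0.002  0.     0.4  ]
```

```bash
python3 -m crank '[[[0.04,-0.006,0,0,0,0.03,0],[0.08,-0.012,0,0,0,0.06,0],[0.127,-0.02,0,0,0,0.1,0],[0.127,-0.02,0,0,0,0.1,0]]]'; python3 lat.py .6 .7 .8 .9
python3 - <<'E'
from h import *
d=manip.get_image('top');cv2.imwrite('pics/t15.png',cv2.resize(d['img'][190:340,235:365,::-1],(520,600),interpolation=2))
d=manip.get_image('scene')
cv2.imwrite('pics/s15.png',cv2.resize(d['img'][160:280,250:390,::-1],(700,600),interpolation=2))
E
```

```text
clock: 14.08
tool_pos: [0.6098, -0.0748, 0.1107]
tool_rot: [3.14, -0.0, 2.898]
wrist_force: [1.3, -3.1, 1.0]
grip_width: 0.0002
t 14.07 tcp [ 0.6098 -0.0748  0.1107] yaw 2.898 F [ 1.33 -3.06  1.03] port tcp [-0.0029 -0.1162] Fport [ 0.16 -3.33] g 0.0002
push force along tool x: 2.030714006203071
0.6 yaw 2.898 c [ 0.6101 -0.075 ] [-0.005 -0.002 -0.006  0.001 -0.    -0.   ]
0.7 yaw 2.798 c [ 0.6032 -0.0746] [ 0.108 -0.023 -0.006  0.001 -0.     0.1  ]
0.8 yaw 2.698 c [ 0.5963 -0.0736] [ 0.222 -0.034 -0.006  0.001 -0.     0.2  ]
0.9 yaw 2.598 c [ 0.5897 -0.0718] [ 0.337 -0.033 -0.006  0.001 -0.     0.3  ]
```

View pics/s15.png

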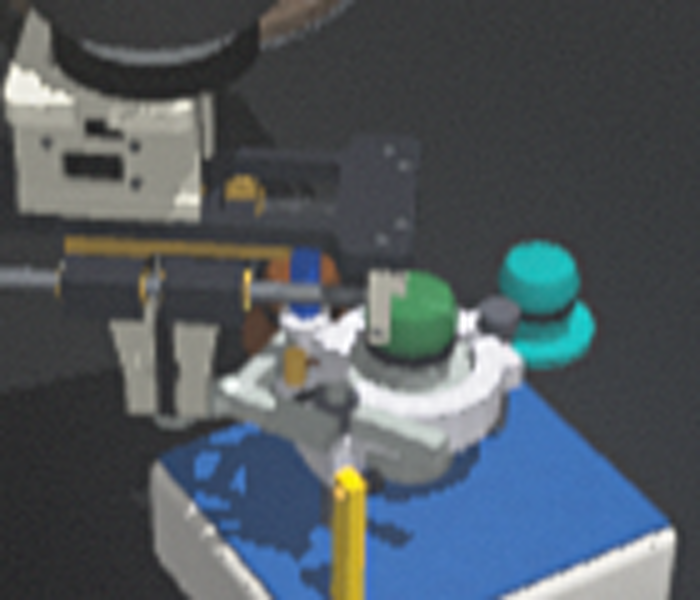

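View pics/t15.png

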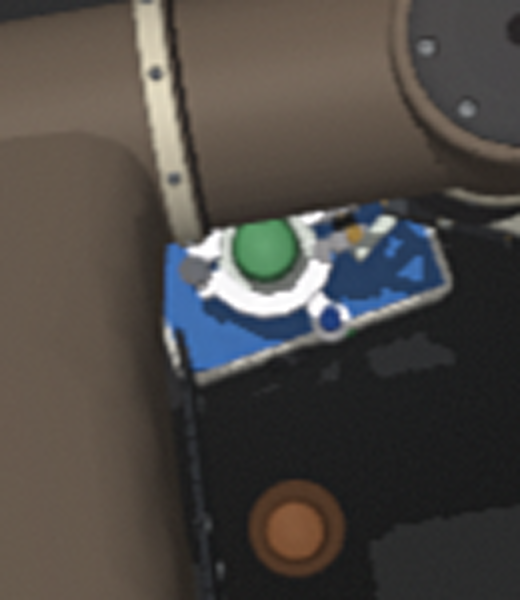

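```bash
python3 -m crank '[[[0.03,-0.015,0,0,0,0.025,0],[0.06,-0.03,0,0,0,0.05,0],[0.06,-0.03,0,0,0,0.05,0]]]'; python3 lat.py .65 .7 .8;python3 -m crank '[[[0.03,-0.01,0,0,0,0.025,0],[0.06,-0.02,0,0,0,0.05,0],[0.06,-0.02,0,0,0,0.05,0]]]'; python3 lat.py .7 .75 .8
```

```text
clock: 14.55
tool_pos: [0.6062, -0.075, 0.1106]
tool_rot: [3.139, 0.0, 2.847]
wrist_force: [3.3, 0.0, 0.8]
grip_width: 0.0005
t 14.55 tcp [ 0.6062 -0.075   0.1106] yaw 2.847 F [3.3  0.02 0.79] port tcp [-0.0062 -0.1151] Fport [ 3.09 -1.15] g 0.0005
push force along tool x: 3.1519189259291913
0.65 yaw 2.848 c [ 0.6066 -0.0749] [-0.005  0.003 -0.006  0.002  0.    -0.001]
0.7 yaw 2.798 c [ 0.6032 -0.0746] [ 0.051 -0.009 -0.006  0.002  0.     0.049]
0.8 yaw 2.698 c [ 0.5963 -0.0736] [ 0.165 -0.026 -0.007  0.002  0.     0.149]
clock: 14.92
tool_pos: [0.6025, -0.075, 0.1106]
tool_rot: [3.139, 0.0, 2.797]
wrist_force: [4.8, 1.8, 0.5]
grip_width: 0.0003
t 14.93 tcp [ 0.6025 -0.075   0.1106] yaw 2.797 F [4.84 1.84 0.46] port tcp [-0.0097 -0.1138] Fport [ 5.18 -0.  ] g 0.0003
push force along tool x: 3.9322967828149045
0.7 yaw 2.798 c [ 0.6032 -0.0746] [-0.008  0.01  -0.007  0.002  0.    -0.001]
0.75 yaw 2.748 c [ 0.5997 -0.0742] [ 0.048 -0.003 -0.007  0.003  0.     0.049]
0.8 yaw 2.698 c [ 0.5963 -0.0736] [ 0.105 -0.012 -0.007  0.003  0.     0.099]
```

```bash
python3 -m crank '[[[0.028,0,0,0,0,0.025,0],[0.055,0,0,0,0,0.05,0],[0.08,-0.005,0,0,0,0.075,0],[0.11,-0.01,0,0,0,0.1,0],[0.11,-0.01,0,0,0,0.1,0]]]'; python3 lat.py .8 .85 .9 1.0
python3 - <<'E'
from h import *
d=manip.get_image('scene')
cv2.imwrite('pics/s16.png',cv2.resize(d['img'][160:280,250:390,::-1],(700,600),interpolation=2))
E
```

```text
clock: 15.55
tool_pos: [0.5958, -0.074, 0.1106]
tool_rot: [3.14, -0.0, 2.697]
wrist_force: [3.4, -0.1, 1.9]
grip_width: 0.0003
t 15.55 tcp [ 0.5958 -0.074   0.1106] yaw 2.697 F [ 3.41 -0.15  1.87] port tcp [-0.0156 -0.1104] Fport [ 3.14 -1.35] g 0.0003
push force along tool x: 3.142292000248057
0.8 yaw 2.698 c [ 0.5963 -0.0736] [-0.005  0.01  -0.007  0.002 -0.    -0.001]
0.85 yaw 2.648 c [ 0.593  -0.0728] [ 0.051 -0.003 -0.007  0.002 -0.     0.049]
0.9 yaw 2.598 c [ 0.5897 -0.0718] [ 0.108 -0.012 -0.007  0.002 -0.     0.099]
1.0 yaw 2.498 c [ 0.5832 -0.0695] [ 0.222 -0.023 -0.007  0.002 -0.     0.199]
```

View pics/s16.png

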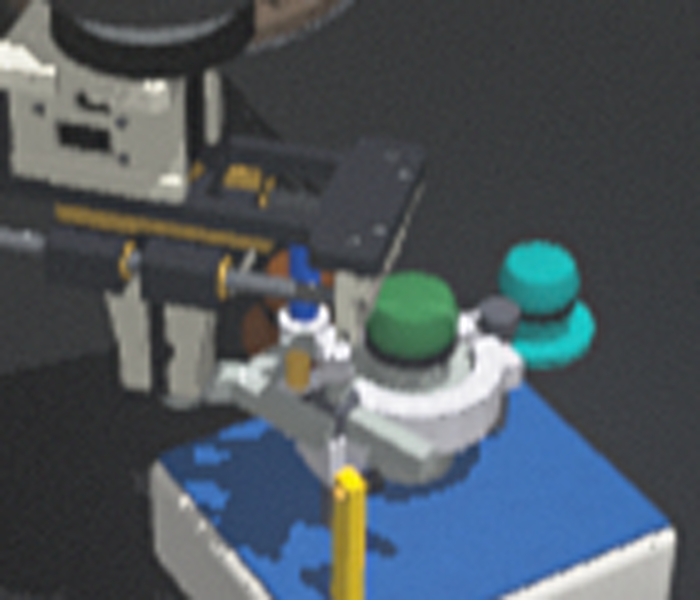

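```bash
python3 -m crank '[[[0.028,0,0,0,0,0.025,0],[0.055,0,0,0,0,0.05,0],[0.08,-0.005,0,0,0,0.075,0],[0.11,-0.01,0,0,0,0.1,0],[0.11,-0.01,0,0,0,0.1,0]]]'; python3 lat.py .9; python3 -m crank '[[[0.028,0,0,0,0,0.025,0],[0.055,0,0,0,0,0.05,0],[0.08,-0.005,0,0,0,0.075,0],[0.11,-0.01,0,0,0,0.1,0],[0.11,-0.01,0,0,0,0.1,0]]]'; python3 lat.py 1 1.05 1.1 1.2
python3 - <<'E'
from h import *
d=manip.get_image('scene')
cv2.imwrite('pics/s17.png',cv2.resize(d['img'][160:280,250:390,::-1],(700,600),interpolation=2))
E
```

```text
clock: 16.23
tool_pos: [0.5889, -0.0721, 0.1105]
tool_rot: [3.141, -0.001, 2.597]
wrist_force: [3.2, -1.8, 1.8]
grip_width: 0.0006
t 16.23 tcp [ 0.5889 -0.0721  0.1105] yaw 2.597 F [ 3.2  -1.78  1.75] port tcp [-0.0214 -0.1062] Fport [ 2.36 -2.8 ] g 0.0006
push force along tool x: 3.6594364939539155
0.9 yaw 2.598 c [ 0.5897 -0.0718] [-0.008  0.01  -0.008  0.    -0.001 -0.001]
clock: 16.85
tool_pos: [0.5823, -0.0693, 0.1103]
tool_rot: [-3.141, -0.002, 2.497]
wrist_force: [0.4, -3.8, 2.4]
grip_width: 0.0003
t 16.85 tcp [ 0.5823 -0.0693  0.1103] yaw 2.497 F [ 0.39 -3.83  2.41] port tcp [-0.0266 -0.1012] Fport [-1.   -3.72] g 0.0003
push force along tool x: 2.612032175114312
1.0 yaw 2.498 c [ 0.5832 -0.0695] [-0.014  0.006 -0.012 -0.    -0.002 -0.001]
1.05 yaw 2.448 c [ 0.58  -0.068] [ 0.042 -0.006 -0.012 -0.    -0.002  0.049]
1.1 yaw 2.398 c [ 0.577  -0.0665] [ 0.099 -0.016 -0.012 -0.001 -0.002  0.099]
1.2 yaw 2.298 c [ 0.5711 -0.0628] [ 0.214 -0.027 -0.012 -0.001 -0.002  0.199]
```

View pics/s17.png

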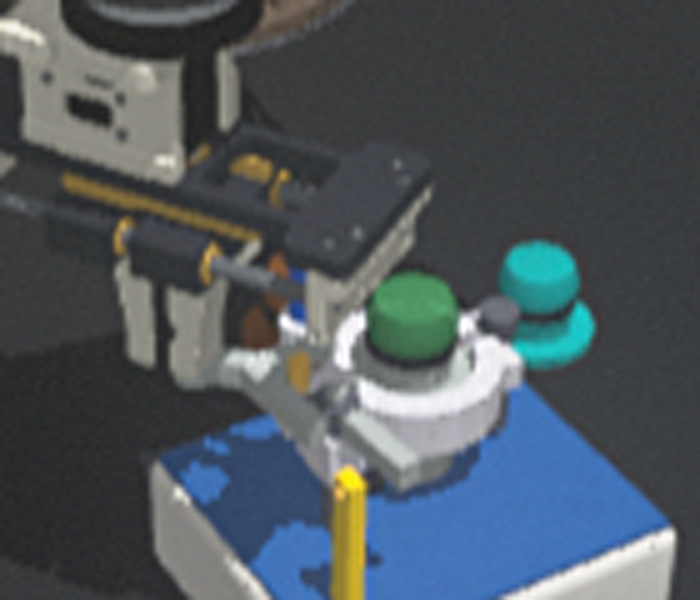

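```bash
python3 -m crank '[[[0.028,-0.01,0,0,0,0.025,0],[0.055,-0.015,0,0,0,0.05,0],[0.08,-0.018,0,0,0,0.075,0],[0.11,-0.02,0,0,0,0.1,0],[0.11,-0.02,0,0,0,0.1,0]]]'; python3 lat.py 1.1 1.15 1.2 1.3
python3 - <<'E'
from h import *
print(manip.state()['joint_pos'].round(2))
d=manip.get_image('scene')
cv2.imwrite('pics/s18.png',cv2.resize(d['img'][160:280,250:390,::-1],(700,600),interpolation=2))
E
```

```text
clock: 17.52
tool_pos: [0.5762, -0.0658, 0.11]
tool_rot: [-3.141, -0.003, 2.397]
wrist_force: [-0.8, -2.8, 2.2]
grip_width: 0.0007
t 17.52 tcp [ 0.5762 -0.0658  0.11  ] yaw 2.397 F [-0.8  -2.76  2.17] port tcp [-0.031  -0.0959] Fport [-1.73 -2.29] g 0.0007
push force along tool x: 1.2748395635506777
1.1 yaw 2.398 c [ 0.577  -0.0665] [-0.016  0.001 -0.016 -0.    -0.003 -0.001]
1.15 yaw 2.348 c [ 0.574  -0.0647] [ 0.04  -0.011 -0.016 -0.001 -0.003  0.049]
1.2 yaw 2.298 c [ 0.5711 -0.0628] [ 0.097 -0.021 -0.016 -0.001 -0.003  0.099]
1.3 yaw 2.198 c [ 0.5656 -0.0587] [ 0.211 -0.032 -0.016 -0.001 -0.003  0.199]
[ 0.22  0.28 -0.32 -0.   -0.97 -2.54]
```

View pics/s18.png

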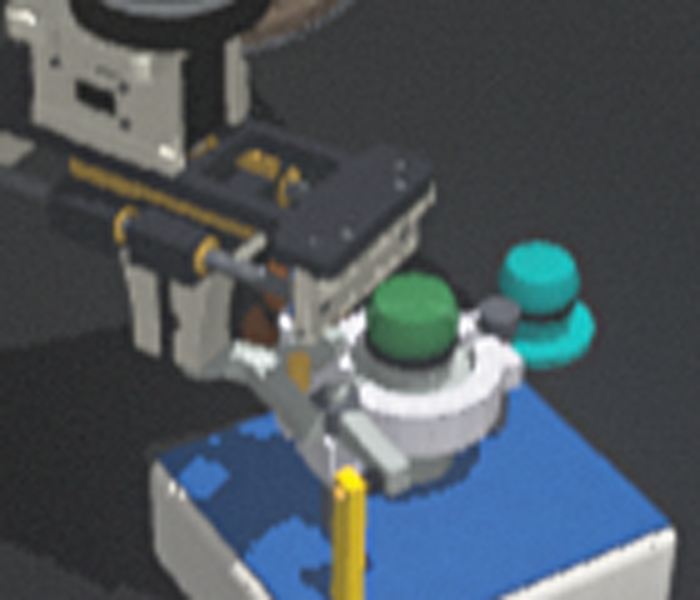

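```bash
python3 -m crank '[[[0.015,-0.02,0,0,0,0.012,0],[0.028,-0.03,0,0,0,0.025,0],[0.028,-0.03,0,0,0,0.025,0]]]'; python3 lat.py 1.15; python3 -m crank '[[[0.014,-0.002,0,0,0,0.012,0],[0.028,-0.005,0,0,0,0.025,0],[0.028,-0.005,0,0,0,0.025,0]]]'; python3 lat.py 1.15 1.2;  python3 -m crank '[[[0.014,-0.002,0,0,0,0.012,0],[0.028,-0.005,0,0,0,0.025,0],[0.028,-0.005,0,0,0,0.025,0]]]'; python3 lat.py 1.15 1.2 1.25
```

```text
clock: 17.95
tool_pos: [0.575, -0.0655, 0.1103]
tool_rot: [3.14, -0.001, 2.372]
wrist_force: [1.7, -1.6, -0.8]
grip_width: 0.0003
t 17.95 tcp [ 0.575  -0.0655  0.1103] yaw 2.372 F [ 1.72 -1.64 -0.79] port tcp [-0.0321 -0.0951] Fport [ 1.02 -2.14] g 0.0003
push force along tool x: 2.372821274829006
1.15 yaw 2.348 c [ 0.574  -0.0647] [ 0.021 -0.002 -0.012  0.001 -0.001  0.024]
clock: 18.32
tool_pos: [0.5734, -0.0647, 0.1104]
tool_rot: [3.14, -0.001, 2.347]
wrist_force: [-0.6, -1.2, -0.3]
grip_width: 0.0004
t 18.32 tcp [ 0.5734 -0.0647  0.1104] yaw 2.347 F [-0.57 -1.25 -0.34] port tcp [-0.0332 -0.0938] Fport [-0.98 -0.96] g 0.0004
push force along tool x: 0.49030032647180316
1.15 yaw 2.348 c [ 0.574  -0.0647] [-0.007  0.007 -0.01   0.001 -0.001 -0.001]
1.2 yaw 2.298 c [ 0.5711 -0.0628] [ 0.05  -0.006 -0.01   0.001 -0.002  0.049]
clock: 18.7
tool_pos: [0.5725, -0.0641, 0.1105]
tool_rot: [3.14, -0.001, 2.322]
wrist_force: [3.3, -3.4, -2.9]
grip_width: 0.0006
t 18.7 tcp [ 0.5725 -0.0641  0.1105] yaw 2.322 F [ 3.31 -3.41 -2.89] port tcp [-0.0339 -0.093 ] Fport [ 1.87 -4.37] g 0.0006
push force along tool x: 4.750941344463986
1.15 yaw 2.348 c [ 0.574  -0.0647] [-0.024  0.011 -0.008  0.001 -0.001 -0.026]
1.2 yaw 2.298 c [ 0.5711 -0.0628] [ 0.032 -0.003 -0.008  0.001 -0.001  0.024]
1.25 yaw 2.248 c [ 0.5683 -0.0608] [ 0.088 -0.014 -0.008  0.001 -0.001  0.074]
```

```bash
python3 - <<'E'
from h import *
d=manip.get_image('scene')
cv2.imwrite('pics/s19.png',cv2.resize(d['img'][210:270,290:360,::-1],(700,600),interpolation=2))
E
python3 -m crank '[[[0,0,0,0,0,0,0]]]'; python3 lat.py
```

```text
clock: 18.88
tool_pos: [0.5725, -0.0641, 0.1105]
tool_rot: [3.14, -0.001, 2.322]
wrist_force: [3.8, -3.7, -3.6]
grip_width: 0.0004
t 18.88 tcp [ 0.5725 -0.0641  0.1105] yaw 2.322 F [ 3.81 -3.7  -3.65] port tcp [-0.0339 -0.0929] Fport [ 2.25 -4.81] g 0.0004
push force along tool x: 5.303994733106361
```

View pics/s19.png

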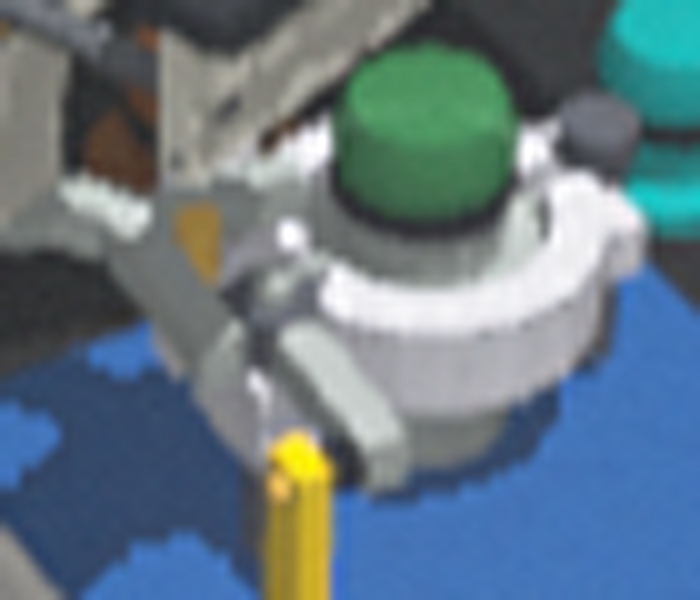

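```bash
python3 -m crank '[[[0.012,0,0,0,0,0,0],[0.012,0,0,0,0,0,0]]]'; python3 lat.py;python3 -m crank '[[[0.012,0,0,0,0,0,0],[0.012,0,0,0,0,0,0]]]'; python3 lat.py
```

```text
clock: 19.12
tool_pos: [0.5722, -0.0638, 0.1105]
tool_rot: [3.14, -0.0, 2.322]
wrist_force: [3.7, -5.9, -3.4]
grip_width: 0.0003
t 19.12 tcp [ 0.5722 -0.0638  0.1105] yaw 2.322 F [ 3.66 -5.87 -3.43] port tcp [-0.0341 -0.0926] Fport [ 1.33 -6.79] g 0.0003
push force along tool x: 6.786613654217444
clock: 19.38
tool_pos: [0.572, -0.0635, 0.1106]
tool_rot: [3.14, 0.0, 2.322]
wrist_force: [5.0, -5.7, -4.3]
grip_width: 0.0001
t 19.38 tcp [ 0.572  -0.0635  0.1106] yaw 2.322 F [ 4.98 -5.72 -4.32] port tcp [-0.0342 -0.0922] Fport [ 2.62 -7.12] g 0.0001
push force along tool x: 7.584723030304964
```

```bash
python3 -m crank '[[[0.012,0,0,0,0,0,0],[0.012,0,0,0,0,0,0]]]'; python3 lat.py;python3 -m crank '[[[0.012,0,0,0,0,0,0],[0.012,0,0,0,0,0,0]]]'; python3 lat.py
```

```text
clock: 19.62
tool_pos: [0.5717, -0.0632, 0.1106]
tool_rot: [3.14, 0.001, 2.322]
wrist_force: [6.7, -8.5, -5.5]
grip_width: 0.0005
t 19.62 tcp [ 0.5717 -0.0632  0.1106] yaw 2.322 F [ 6.73 -8.47 -5.51] port tcp [-0.0343 -0.0918] Fport [  3.28 -10.31] g 0.0005
push force along tool x: 10.78215657574011
clock: 19.88
tool_pos: [0.5715, -0.0629, 0.1106]
tool_rot: [3.14, 0.001, 2.322]
wrist_force: [8.8, -9.3, -6.2]
grip_width: -0.0
t 19.88 tcp [ 0.5715 -0.0629  0.1106] yaw 2.322 F [ 8.84 -9.29 -6.2 ] port tcp [-0.0345 -0.0915] Fport [  4.96 -11.83] g -0.0
push force along tool x: 12.823047167653264
```

```bash
python3 -m crank '[[[-0.02,0,0,0,0,0,0],[-0.15,0,0,0,0,0,0],[-0.45,0,-0.1,0,0,0,0],[-0.5,0,-1,0,0,0,0],[-0.5,0,-1.8,0,0,0,0]]]'; python3 -m crank '[[[-0.9,0,-0.3,0,0,0,0],[-1.8,0,-0.5,0,0,0,0],[-2.6,0,-0.5,0,0,0,0],[-3.4,0,-0.5,0,0,0,0],[-3.4,0,-0.5,0,0,0,0]]]'
python3 - <<'E'
from h import *
st();print(manip.state()['joint_pos'].round(2))
d=manip.get_image('scene')
cv2.imwrite('pics/s20.png',cv2.resize(d['img'][180:270,270:375,::-1],(700,600),interpolation=2))
cv2.imwrite('pics/s20f.png',d['img'][:,:,::-1])
d=manip.get_image('top');cv2.imwrite('pics/t20.png',cv2.resize(d['img'][190:340,235:365,::-1],(520,600),interpolation=2))
cv2.imwrite('pics/t20f.png',d['img'][:,:,::-1])
E
```

```text
clock: 20.5
tool_pos: [0.5905, -0.0841, 0.2195]
tool_rot: [3.141, -0.002, 2.322]
wrist_force: [1.5, 0.0, 0.3]
grip_width: 0.0004
clock: 21.12
tool_pos: [0.7306, -0.2352, 0.2449]
tool_rot: [-3.14, -0.005, 2.32]
wrist_force: [0.3, 0.1, -0.9]
grip_width: 0.0005
t 21.12 tcp [ 0.7306 -0.2352  0.2449] yaw 2.32 F [ 0.35  0.13 -0.93] port tcp [ 0.053  -0.3091] Fport [ 0.37 -0.01] g 0.0005
[-0.06  0.5   0.33 -0.   -1.41 -2.33]
```

View pics/s20.png

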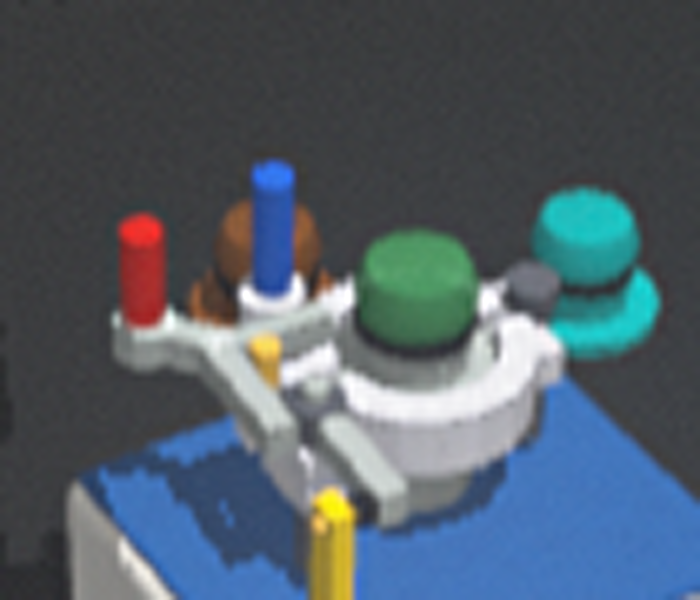

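View pics/t20f.png

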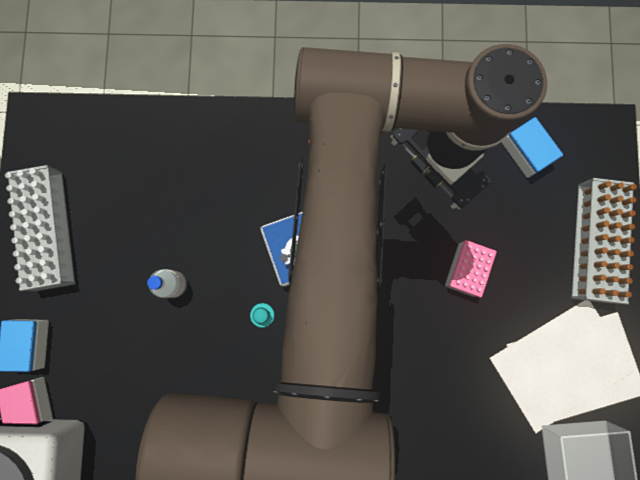

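```bash
python3 -m crank '[[[-0.5,-1.3,0,0,0,0,0],[-1,-2.6,0,0,0,0,0],[-1.5,-3.9,0,0,0,0,0],[-1.95,-5.2,0,0,0,0,0],[-1.95,-5.2,0,0,0,0,0]]]'; python3 -m crank '[[[0,0,0,0,0,0,0],[0,0,0,0,0,0,0]]]';python3 - <<'E'
from h import *
st()
d=manip.get_image('top');cv2.imwrite('pics/t21.png',cv2.resize(d['img'][195:305,250:360,::-1],(600,600),interpolation=2))
cv2.imwrite('pics/t21f.png',d['img'][:,:,::-1])
d=manip.get_image('scene');cv2.imwrite('pics/s21.png',cv2.resize(d['img'][160:260,270:390,::-1],(720,600),interpolation=2))
E
```

```text
clock: 21.85
tool_pos: [0.5906, -0.5132, 0.2491]
tool_rot: [3.14, -0.0, 2.324]
wrist_force: [0.8, -1.3, -0.1]
grip_width: 0.0005
clock: 22.1
tool_pos: [0.5913, -0.5123, 0.2484]
tool_rot: [3.14, -0.001, 2.323]
wrist_force: [-0.0, 0.8, -0.3]
grip_width: 0.0006
t 22.1 tcp [ 0.5913 -0.5123  0.2484] yaw 2.323 F [-0.04  0.84 -0.26] port tcp [-0.1759 -0.5184] Fport [0.26 0.8 ] g 0.0006
```

View pics/t21.png

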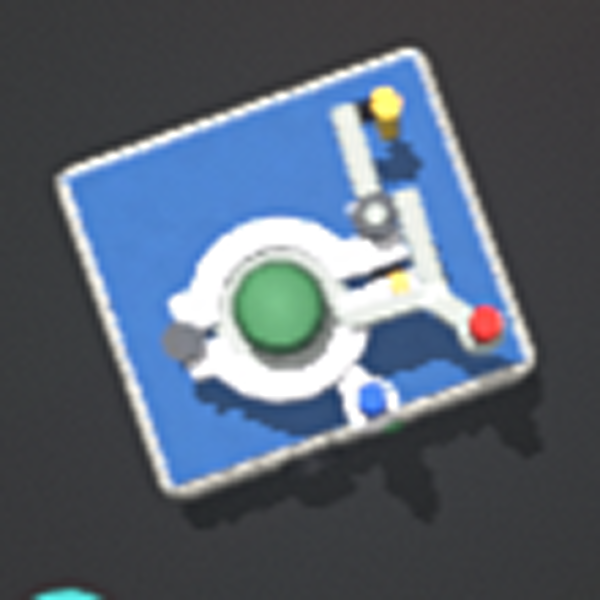

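View pics/s21.png

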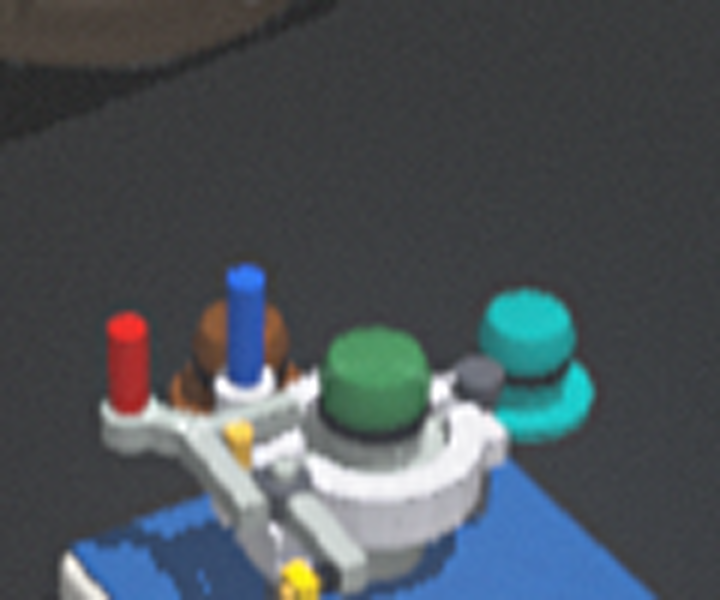

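View pics/t21f.png

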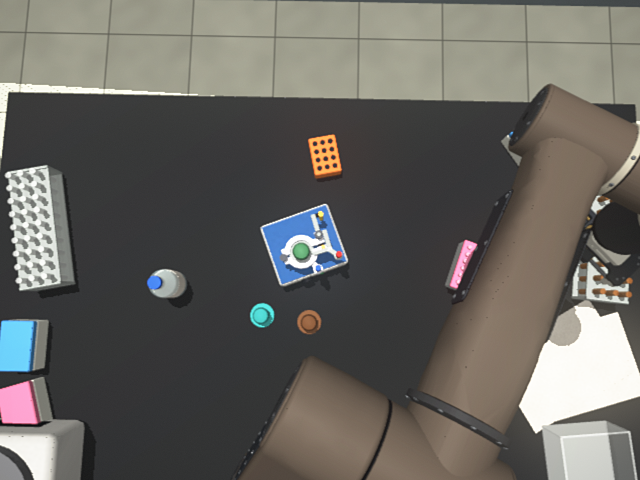

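```bash
python3 -c "
from h import *
post(246,272)
st();print(manip.hand_in())"
```

```text
post [ 0.527  -0.0064  0.16  ] port [-0.0559 -0.0228] rad 0.0871 ang 0.6966
tool-frame offset of post x,y: 0.41293053714596323 0.29794785126090284
t 22.2 tcp [ 0.5922 -0.5114  0.2484] yaw 2.324 F [-0.   -0.11 -0.68] port tcp [-0.1747 -0.518 ] Fport [-0.04 -0.11] g 0.0002
the job is handed in; nothing more can be done
None
```

The trap is clamped on the port. I pushed the ring to the pad by its blue post, left it there, then pushed the latch home by its red post. I handed the job in at about 22 s with the arm well clear.

- **Ring press:** I pushed the blue post with about 10 N. Allowing for the hinge and for sliding the trap into line, I estimate 6 to 8 N on the pad. The ring stayed put when I let go.
- **Latch press:** I pushed the red post with about 13 N. I estimate 12 to 18 N from the tail on the stop. Both presses are worked out from the wrist force, not measured at the rubber, and the push direction was not perfectly clean.
- **Last pictures:** The tail lies against the stop tip and the hook is behind the brass pin. The ring is drawn a little further in, by about 0.015 rad at the post, and the trap stands upright and centred. The bystanders and look-alikes I could see were where they started. The pipette-tip box was partly hidden by the arm in the last top view, and I did not compare positions by measurement.
- **Disagreements:** The fingertips seen by the camera were about 30 mm higher than the reported TCP, so my first push passed over the blue post without touching it. I corrected for this afterwards. A vertical force of 4 to 6 N also showed during the presses, and I did not explain it.

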